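Square up a row of drilled blocks against a jig fence with a held straightedge

ROBOT

A 6-joint arm with a two-finger parallel gripper is mounted at the origin on the work surface. World frame = base frame: x ahead of the robot, y to its left, z up, the work surface at z = 0. Lengths are in m, angles in degrees, forces in N, time in s.
With the tool pointing down it reaches from about 0.35 to 0.875 m from the base axis. Payload 4.2 kg.
Tool frame: the origin (TCP) lies at the very end of the fingers, on their centre line; the grasp point (between the pads) lies 19 mm behind it (r.hold_point_z is the distance from the TCP to the grasp point, in m); z points along the fingers, y is the direction in which the jaws open and shut (so a half turn about z gives the same grasp; the last joint's range is limited). The gripper opens to 87 mm and grips with 3 to 60 N. Pads are 19 mm wide; open, the fingers measure 117 mm over their backs; the gripper's body (75 mm by 190 mm) begins 51 mm behind the grasp point.
Start: joints at [-50.329, 22.042, 0.453, 0, -68.411, -14.817], TCP at [0.263, -0.567, 0.223] pointing down, gripper open.
Joint ranges: [-179.83, 179.83], [-69.29, 118.12], [-61.27, 80.66], [-181.25, 117.63], [-171.15, -9.14], [-177.46, 177.46]. Speed limits (degrees/s): [159.86, 159.86, 180, 180, 180, 180].

INTERFACE

Orientations are given as a 3x3 rotation matrix whose columns are the frame's x, y, z axes.
In Python, from station import r, cams, ticket gives the robot as it stands.
- The arm moves only by the tool drive_tool, never from a script. Its argument "deltas" is a list of rows, each an object of numbers: "dx", "dy", "dz": the shift along the tool's x, y, z in m; "wx", "wy", "wz": the turn, a rotation vector about the tool's x, y, z in degrees. A call has 1 to 20 rows; each row is the pose to reach, as a shift and turn from the pose commanded when the call began, along the tool's axes at that moment; what a row does not reach only later rows make up. A row lasts 1/10 s, in which the tool goes at most 50 mm and 8.59 degrees, less where a joint would pass 70% of its speed; a pose out of reach is approached as far as the arm can. A call with a gripper value outside its range is refused whole. "gripper" is the opening, from 0 (shut) to 1 (fully open), set as the call begins (left out, the last holds). The fingers move at their own pace and stop on an object; the grip force is fixed at half the most. Time passes only in rows, so rows that repeat a pose let the fingers close. It gives the time, the measured TCP pose, the force and the opening at its end, in the units of the state.
- r.sense(): the state, without advancing time (a new reading comes with each control period).
- cams.capture(name): name is "side" or "top" or "wrist"; returns the picture (384x512x3 uint8, red, green, blue); there is no depth.
- cams.camera_model(name): a dict with "intrinsics" (3x3 intrinsics, pixels), "extrinsics" (4x4, takes a point from world to camera coordinates); the wrist camera has in their place "T_tool_cam" (4x4, takes a point from camera to tool coordinates, whose origin is the TCP and whose axes are the flange's). Camera axes: x right, y down, z forward; pixel columns grow to the right and rows downward; lengths in m; the calibration is good to about 2 mm. A picture is of the moment at which its call begins: read the wrist's pose just before it. camera_model takes no time and is no camera call.
- ticket.finish_job(): hands the job in, once; it reports no verdict.
The state is a dict: "time_s": time; "joints": joint angles; "joint_velocities": joint speeds; "effort": joint torques, N m; "tcp_pos": TCP position; "ee_rot": TCP orientation; "wrist_force": force on the tool from outside, world axes, zero at the start; "moment": the same for the moment, N m; "gripper_width": opening from 0.0 (shut) to 1.0 (fully open).
Only numpy, scipy, OpenCV 4.12 (cv2) and the standard library are available. Lean on these libraries where they do the work, as an engineer would, in place of code of your own. Each camera call takes 0.05 s, during which the arm holds its last target.

TASK

Pick up the aluminium straightedge by its red grip and use it, and nothing else, to gently sweep the four drilled blocks on the plywood jig board together, as one group, until all four sit flat against the dark fence; then press the row home for a second with about 14 newtons in all, shared evenly so that every block is held and none takes more than about half of it. Set the straightedge back down on its sole on the black rubber mat, leaving the blocks in one straight row along the fence and everything else where it is.

Things in the scene. Friction and masses are not known exactly. Their poses are not given: they have to be found in the camera images.
- board: plywood jig board, 320 x 270 mm, 12 mm thick, screwed to the bench. Origin: on the bench surface (12 mm below the board's top); the board reaches from -130 to +190 mm along its own x, 135 mm either side along y. The blocks are pushed along its +x, to the fence.
- fence_zone (a point): point on the board's top, 83.5 mm along its x. The rigid dark fence (20 mm thick, 270 long, 28 high) is set across the board by hand each time and is not measured: on the board's middle line its face stands within 9.5 mm of this point along x, and up to 0.04 rad out of square with the board's y either way. Find it by feel or eye.
- block0: light wood block, dark drilled hole on top; 36 mm along its own x, 40 along y, 24 high. Origin: centre of its underside, on the board's top; -35 to +25 mm along the board's x, turned up to 0.25 rad from it. The four alike blocks (35 to 70 g) stand in a rough row along the board's y, 55 mm apart. Slides at under 1 N; dented by over 9 N from the straightedge.
- block1: light wood block, dark drilled hole on top; 36 mm along its own x, 40 along y, 24 high. Origin: centre of its underside, on the board's top; -35 to +25 mm along the board's x, turned up to 0.25 rad from it. The four alike blocks (35 to 70 g) stand in a rough row along the board's y, 55 mm apart. Slides at under 1 N; dented by over 9 N from the straightedge.
- block2: light wood block, dark drilled hole on top; 36 mm along its own x, 40 along y, 24 high. Origin: centre of its underside, on the board's top; -35 to +25 mm along the board's x, turned up to 0.25 rad from it. The four alike blocks (35 to 70 g) stand in a rough row along the board's y, 55 mm apart. Slides at under 1 N; dented by over 9 N from the straightedge.
- block3: light wood block, dark drilled hole on top; 36 mm along its own x, 40 along y, 24 high. Origin: centre of its underside, on the board's top; -35 to +25 mm along the board's x, turned up to 0.25 rad from it. The four alike blocks (35 to 70 g) stand in a rough row along the board's y, 55 mm apart. Slides at under 1 N; dented by over 9 N from the straightedge.
- straightedge: aluminium bar with a red grip on top. Bar: 30 mm wide along its own x, 230 mm long along y, 26 mm high; both long faces are straight and either may push. Grip: centred on the bar, 26 mm wide along x, 70 mm long along y, from 26 to 66 mm above the sole. Origin: centre of the sole (underside). About 350 g.
- mat: black rubber mat fixed on the bench, 120 mm along its own x, 300 mm long along y, 4 mm thick. Origin: centre of its underside on the bench. The straightedge starts standing on it, its y roughly along the mat's y.
- screw_tin: small blue round tin with a steel lid, 52 mm wide, 40 mm high, standing on the board behind the fence; a bystander, not to be moved. Origin: the centre of its underside.
- offcut: brown wood offcut, 30 x 90 x 18 mm, lying on the board behind the fence; a bystander, not to be moved. Origin: the centre of its underside.
- glue: white glue bottle with an orange cap, 60 mm wide, 170 mm high, towards the far edge of the bench; a bystander, not to be moved. Origin: the centre of its underside.
- drill: red and black cordless drill standing on its battery, about 210 mm high, on the left of the bench; a bystander, not to be moved. Origin: the centre of its underside.
- calculator: black pocket calculator, 150 x 90 x 16 mm, lying flat on the right of the bench; a bystander, not to be moved. Origin: the centre of its underside.
- screwdriver: screwdriver with an orange handle lying on the right of the bench; a bystander, not to be moved. Origin: the centre of its underside (about the middle of the tool).
- tape_measure: yellow tape measure, 70 x 40 x 65 mm, on the left of the bench; a bystander, not to be moved. Origin: the centre of its underside.
Not all that is in view belongs to the job. Leave any orange or purple look-alike of the block2 alone.

How it is judged:
By the outcome, as a careful person would: the job done as asked, in the order asked, and still so for the second after the job is handed in, with the robot touching nothing.
It also fails if it takes over 72 s, if anything falls off the work surface, if the arm or the gripper's body presses on something with over 40 N, if the wrist force passes 120 N, or if a joint passes its speed limit or range.

## Working session

There is one attempt and no reset: what is moved stays moved. The work goes in short steps, Python scripts to look and compute and a tool call to move; the robot and the scene stay as the last step left them, time stands still between calls to the robot, and variables do not carry over. Pictures are saved under pics/ and viewed, and the job is handed in when it is done.

Besides the shell and the picture viewer there is one more tool, called by a JSON object that holds its "op" and its "data", one argument or row to a line. drive_tool: Moves the arm, as the interface text tells. Its arguments: {"type":"object","properties":{"deltas":{"type":"array","items":{"type":"object","properties":{"dx":{"type":"number"},"dy":{"type":"number"},"dz":{"type":"number"},"wx":{"type":"number"},"wy":{"type":"number"},"wz":{"type":"number"}}}},"gripper":{"type":"number"}},"required":["deltas"]}

```bash
ls; mkdir -p pics
python3 - <<'E'
from station import r,cams,ticket
import cv2,numpy as np
print(r.sense())
for n in("top","side","wrist"):
    im=cams.capture(n); cv2.imwrite(f"pics/{n}0.png",im[:,:,::-1]); m=cams.camera_model(n); print(n,{k:np.round(v,4).tolist() if not isinstance(v,str) else v for k,v in m.items()})
E
```

```text
pics
{'time_s': 0.0, 'joints': array([-5.03279056e+01,  2.20911234e+01,  3.80125163e-01, -3.00153849e-02,
       -6.84116959e+01, -1.48162220e+01]), 'joint_velocities': array([ 0.07830177,  0.06118295,  0.13574676, -0.12869077,  0.0096201 ,
        0.04558828]), 'effort': array([-1.62549539e-03, -3.90665352e+01,  1.87401026e+01,  4.21983764e+00,
        1.09158049e-02, -1.80742099e-04]), 'tcp_pos': array([ 0.26247406, -0.56654717,  0.2214555 ]), 'ee_rot': array([[-9.07449199e-01, -4.20160644e-01, -9.92093868e-04],
       [-4.20161808e-01,  9.07447087e-01,  1.95920686e-03],
       [ 7.70910754e-05,  2.19472065e-03, -9.99997589e-01]]), 'wrist_force': array([ 0.99734694,  0.75244013, -0.01913276]), 'moment': array([-0.0213836 , -0.02936448, -0.01164478]), 'gripper_width': 1.001001534295483}
top {'intrinsics': [[347.0101, 0.0, 262.1764], [0.0, 347.0101, 190.4152], [0.0, 0.0, 1.0]], 'extrinsics': [[0.0027, -0.9999, 0.01, 0.0044], [-0.9993, -0.003, -0.038, 0.548], [0.038, -0.0099, -0.9992, 1.0782], [0.0, 0.0, 0.0, 1.0]]}
side {'intrinsics': [[426.6249, 0.0, 250.8708], [0.0, 426.6249, 193.9871], [0.0, 0.0, 1.0]], 'extrinsics': [[0.9996, -0.0262, -0.0081, -0.5598], [-0.0252, -0.7587, -0.651, 0.0577], [0.0109, 0.651, -0.759, 1.2788], [0.0, 0.0, 0.0, 1.0]]}
wrist {'intrinsics': [[337.1199, 0.0, 254.0795], [0.0, 337.1199, 186.412], [0.0, 0.0, 1.0]], 'T_tool_cam': [[0.0006, -0.9585, -0.2851, 0.0788], [1.0, 0.0006, 0.0001, 0.0], [0.0001, -0.2851, 0.9585, -0.1625], [0.0, 0.0, 0.0, 1.0]]}
```

View pics/top0.png

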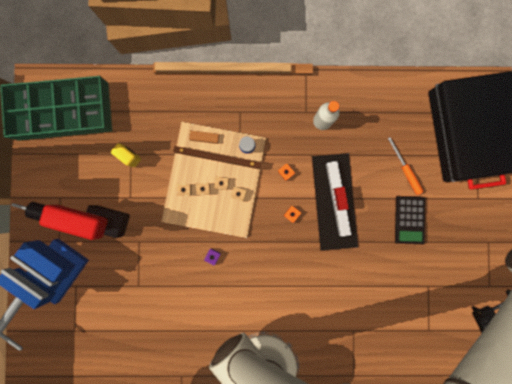

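View pics/side0.png

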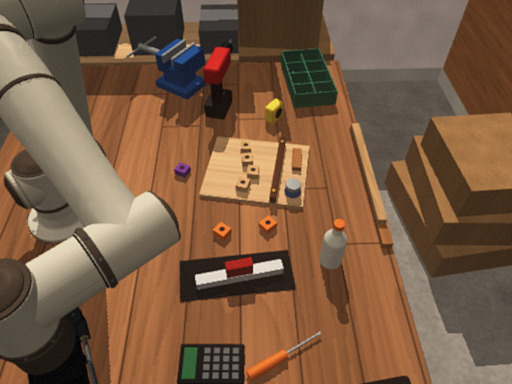

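View pics/wrist0.png

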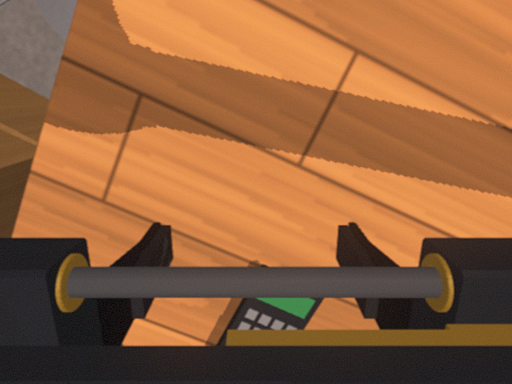

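```bash
cat > h.py <<'E'
import cv2,numpy as np
from station import r,cams,ticket
def rays(name,uv,z,cam=None,pose=None):
    m=cams.camera_model(name); K=m['intrinsics']
    if name=='wrist':
        R,p=pose; T=m['T_tool_cam']; Rc=R@T[:3,:3]; C=R@T[:3,3]+p
    else:
        E=m['extrinsics']; Rc=E[:3,:3].T; C=-Rc@E[:3,3]
    uv=np.asarray(uv,float).reshape(-1,2)
    d=np.c_[uv,np.ones(len(uv))]@np.linalg.inv(K).T@Rc.T
    return C+d*((z-C[2])/d[:,2])[:,None]
E
python3 - <<'E'
from h import *
im=cv2.imread('pics/top0.png')
cv2.imwrite('pics/t_board.png',cv2.resize(im[115:245,155:275],None,fx=5,fy=4.6,interpolation=cv2.INTER_CUBIC)[:600])
cv2.imwrite('pics/t_mat.png',cv2.resize(im[145:255,300:370],None,fx=5,fy=5,interpolation=cv2.INTER_CUBIC))
hsv=cv2.cvtColor(im,cv2.COLOR_BGR2HSV)
# grip
roi=np.zeros(im.shape[:2],np.uint8); roi[150:250,310:360]=1
red=((hsv[...,1]>140)&((hsv[...,0]<6)|(hsv[...,0]>172))&(roi>0)&(hsv[...,2]>80)).astype(np.uint8)
white=((hsv[...,1]<60)&(hsv[...,2]>130)&(roi>0)).astype(np.uint8)
blk=((hsv[...,2]<60)&(roi>0)).astype(np.uint8)
for n,m,z in(('red',red,.07),('bar',white|red,.03),('mat',blk|white|red,.004)):
    c=max(cv2.findContours(m,0,1)[0],key=cv2.contourArea); rr=cv2.minAreaRect(c)
    P=rays('top',cv2.boxPoints(rr),z); e=[np.linalg.norm(P[1]-P[0]),np.linalg.norm(P[2]-P[1])]
    L=P[2]-P[1] if e[1]>e[0] else P[1]-P[0]
    print(n,m.sum(),rr,P.mean(0).round(4),np.round(e,4),'ang',np.degrees(np.arctan2(L[1],L[0])))
# board light
roi[:]=0; roi[115:245,155:275]=1
bd=((hsv[...,0]>12)&(hsv[...,1]<140)&(hsv[...,2]>130)&(roi>0)).astype(np.uint8)
cv2.imwrite('pics/bd.png',cv2.resize(bd[115:245,155:275]*255,None,fx=4,fy=4))
print(hsv[220,210],hsv[225,280],hsv[230,175])
E
```

```text
red 239 ((341.2264404296875, 198.20755004882812), (23.34321403503418, 10.811594009399414), 79.3803482055664) [ 0.5233 -0.2283  0.07  ] [0.0323 0.0692] ang -169.71444386066347
bar 875 ((339.4000244140625, 198.19998168945312), (75.48966217041016, 14.310836791992188), 79.69515228271484) [ 0.5243 -0.2321  0.03  ] [0.0445 0.2326] ang -170.03072960006523
mat 3148 ((334.85247802734375, 201.3770294189453), (93.61395263671875, 36.93858337402344), 84.80557250976562) [ 0.515  -0.2237  0.004 ] [0.1176 0.2955] ang -175.20598295037655
[ 18 109 237] [ 13 161 141] [ 13 156 111]
```

View pics/t_board.png

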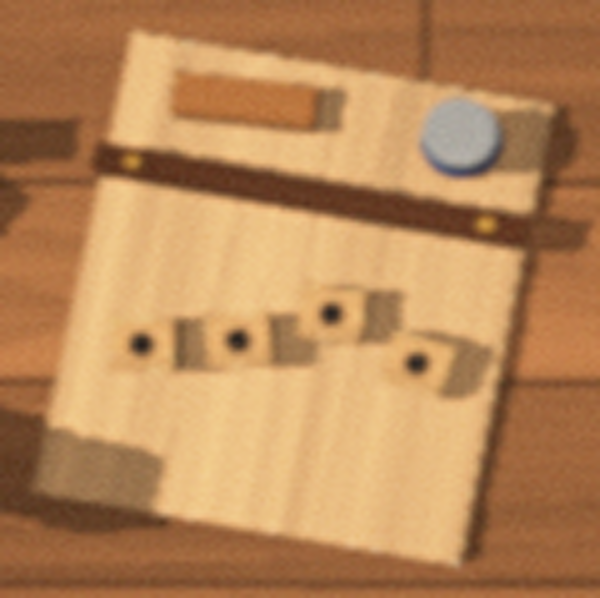

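View pics/t_mat.png

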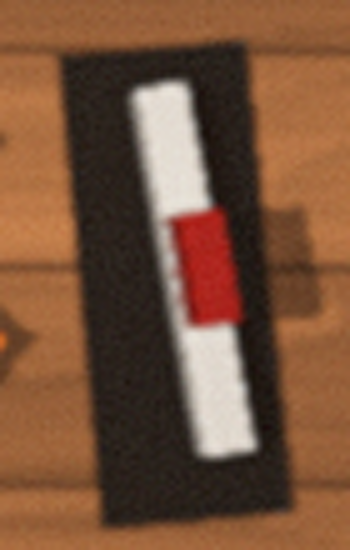

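View pics/bd.png

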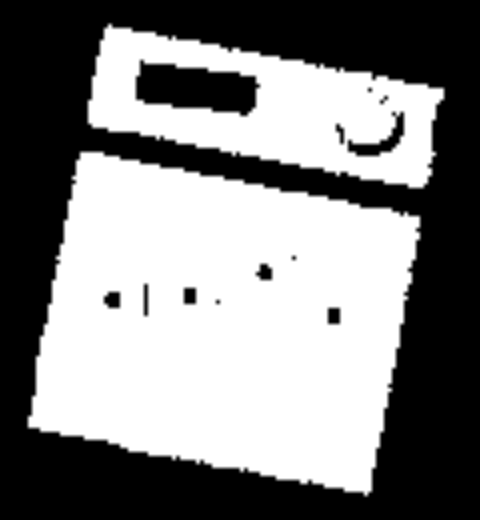

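Run:
```python
from h import *
im=cv2.imread('pics/top0.png'); hsv=cv2.cvtColor(im,cv2.COLOR_BGR2HSV)
roi=np.zeros(im.shape[:2],np.uint8); roi[115:245,155:275]=1
bd=((hsv[...,0]>12)&(hsv[...,1]<140)&(hsv[...,2]>130)&(roi>0)).astype(np.uint8)
# front board part: fence lower edge as first white pixel going up; 
dark=((hsv[...,2]<110)&(roi>0)&(hsv[...,0]<14)).astype(np.uint8)
cs=[c for c in cv2.findContours(bd,0,1)[0] if cv2.contourArea(c)>300]
for c in cs:
    rr=cv2.minAreaRect(c); P=rays('top',cv2.boxPoints(rr),.012); print(cv2.contourArea(c),rr,'\n',P.round(4))
allc=np.vstack(cs); rr=cv2.minAreaRect(allc); P=rays('top',cv2.boxPoints(rr),.012); print('board',rr,P.round(4).tolist(),P.mean(0))
for i in range(4):
    d=P[(i+1)%4]-P[i]; print(np.linalg.norm(d),np.degrees(np.arctan2(d[1],d[0])))
# holes
hol=((hsv[...,2]<110)).astype(np.uint8); hol[:, :175]=0; hol[:175]=0; hol[205:]=0; hol[:,250:]=0
for c in cv2.findContours(hol,0,1)[0]:
    M=cv2.moments(c)
    if M['m00']>2: print('hole',M['m00'],rays('top',[M['m10']/M['m00'],M['m01']/M['m00']],.036).round(4))
```

```text
6030.5 ((210.47731018066406, 195.25949096679688), (87.90911102294922, 71.33071899414062), 11.0035400390625) 
 [[0.4489 0.3221 0.012 ]
 [0.6681 0.2825 0.012 ]
 [0.6163 0.0116 0.012 ]
 [0.3974 0.0534 0.012 ]]
2090.5 ((220.89308166503906, 141.3870849609375), (87.04130554199219, 26.041513442993164), 10.539183616638184) 
 [[ 0.6859  0.2778  0.012 ]
 [ 0.767   0.2638  0.012 ]
 [ 0.7178 -0.0058  0.012 ]
 [ 0.6368  0.009   0.012 ]]
board ((213.3717041015625, 179.35093688964844), (87.9670639038086, 103.50872802734375), 10.619654655456543) [[0.4482, 0.3219, 0.012], [0.7678, 0.2664, 0.012], [0.7177, -0.0061, 0.012], [0.3984, 0.0526, 0.012]] [0.58302434 0.15869099 0.012     ]
0.32439964589733816 -9.851061775848281
0.2770040332665613 -100.42707193782597
0.32461705821609654 169.57999903661232
0.2737829711252702 79.52399906897831
hole 4.0 [[0.5373 0.0802 0.036 ]]
hole 4.5 [[0.5494 0.2485 0.036 ]]
hole 5.0 [[0.5523 0.1899 0.036 ]]
hole 3.5 [[0.5696 0.1326 0.036 ]]
```

```bash
cat >> h.py <<'E'
from scipy.spatial.transform import Rotation as Ro
def tgt(p,yaw,s=None):
    """tool-down target with tool-x at yaw (deg): prints deltas from the present pose"""
    s=s or r.sense(); R=s['ee_rot']; c,q=np.cos(np.radians(yaw)),np.sin(np.radians(yaw))
    Rt=np.array([[c,q,0],[q,-c,0],[0,0,-1]])
    d=R.T@(np.array(p)-s['tcp_pos']); w=Ro.from_matrix(R.T@Rt).as_rotvec(degrees=True)
    print('d',d.round(4),'w',w.round(2),'F',s['wrist_force'].round(2),'M',s['moment'].round(3),'g',round(s['gripper_width'],3),'t',s['time_s'])
E
python3 -c "
from h import *
tgt([.634,.15,.22],170)"
```

```text
d [-0.6382  0.4942  0.0025] w [ 9.000e-02 -3.000e-02  3.485e+01] F [-0.36 -0.24  0.01] M [ 0.001 -0.011  0.022] g 0.997 t 0.15
```

{"op": "drive_tool", "data": {
  "deltas": [
    {"dx":-0.638,"dy":0.494,"dz":0.0,"wz":34.8},
    {"dx":-0.638,"dy":0.494,"dz":0.0,"wz":34.8},
    {"dx":-0.638,"dy":0.494,"dz":0.0,"wz":34.8},
    {"dx":-0.638,"dy":0.494,"dz":0.0,"wz":34.8},
    {"dx":-0.638,"dy":0.494,"dz":0.0,"wz":34.8},
    {"dx":-0.638,"dy":0.494,"dz":0.0,"wz":34.8},
    {"dx":-0.638,"dy":0.494,"dz":0.0,"wz":34.8},
    {"dx":-0.638,"dy":0.494,"dz":0.0,"wz":34.8},
    {"dx":-0.638,"dy":0.494,"dz":0.0,"wz":34.8},
    {"dx":-0.638,"dy":0.494,"dz":0.0,"wz":34.8},
    {"dx":-0.638,"dy":0.494,"dz":0.0,"wz":34.8},
    {"dx":-0.638,"dy":0.494,"dz":0.0,"wz":34.8},
    {"dx":-0.638,"dy":0.494,"dz":0.0,"wz":34.8},
    {"dx":-0.638,"dy":0.494,"dz":0.0,"wz":34.8},
    {"dx":-0.638,"dy":0.494,"dz":0.0,"wz":34.8},
    {"dx":-0.638,"dy":0.494,"dz":0.0,"wz":34.8},
    {"dx":-0.638,"dy":0.494,"dz":0.0,"wz":34.8},
    {"dx":-0.638,"dy":0.494,"dz":0.0,"wz":34.8},
    {"dx":-0.638,"dy":0.494,"dz":0.0,"wz":34.8},
    {"dx":-0.638,"dy":0.494,"dz":0.0,"wz":34.8}
  ]
}}

```text
schema error: expected keys dx, dy, dz, wx, wy, wz
```

Run:
```python
from h import *
s=r.sense(); im=cams.capture('wrist')[:,:,::-1]; cv2.imwrite('pics/w1.png',im); np.savez('w1.npz',R=s['ee_rot'],p=s['tcp_pos'])
print(s['tcp_pos'],s['ee_rot'].round(4).tolist(),s['joint_velocities'].round(2),s['time_s'])
```

```text
[ 0.2625427  -0.56669391  0.22172839] [[-0.9074, -0.4202, -0.0008], [-0.4202, 0.9074, 0.0014], [0.0001, 0.0016, -1.0]] [ 0.01 -0.19  0.29  0.06  0.03 -0.05] 0.15
```

View pics/w1.png

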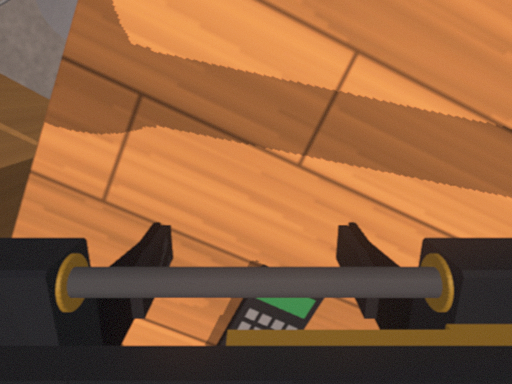

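{"op": "drive_tool", "data": {
  "deltas": [
    {"dx":-0.638,"dy":0.494,"dz":0,"wx":0,"wy":0,"wz":34.8},
    {"dx":-0.638,"dy":0.494,"dz":0,"wx":0,"wy":0,"wz":34.8},
    {"dx":-0.638,"dy":0.494,"dz":0,"wx":0,"wy":0,"wz":34.8},
    {"dx":-0.638,"dy":0.494,"dz":0,"wx":0,"wy":0,"wz":34.8},
    {"dx":-0.638,"dy":0.494,"dz":0,"wx":0,"wy":0,"wz":34.8},
    {"dx":-0.638,"dy":0.494,"dz":0,"wx":0,"wy":0,"wz":34.8},
    {"dx":-0.638,"dy":0.494,"dz":0,"wx":0,"wy":0,"wz":34.8},
    {"dx":-0.638,"dy":0.494,"dz":0,"wx":0,"wy":0,"wz":34.8},
    {"dx":-0.638,"dy":0.494,"dz":0,"wx":0,"wy":0,"wz":34.8},
    {"dx":-0.638,"dy":0.494,"dz":0,"wx":0,"wy":0,"wz":34.8},
    {"dx":-0.638,"dy":0.494,"dz":0,"wx":0,"wy":0,"wz":34.8},
    {"dx":-0.638,"dy":0.494,"dz":0,"wx":0,"wy":0,"wz":34.8},
    {"dx":-0.638,"dy":0.494,"dz":0,"wx":0,"wy":0,"wz":34.8},
    {"dx":-0.638,"dy":0.494,"dz":0,"wx":0,"wy":0,"wz":34.8},
    {"dx":-0.638,"dy":0.494,"dz":0,"wx":0,"wy":0,"wz":34.8},
    {"dx":-0.638,"dy":0.494,"dz":0,"wx":0,"wy":0,"wz":34.8},
    {"dx":-0.638,"dy":0.494,"dz":0,"wx":0,"wy":0,"wz":34.8},
    {"dx":-0.638,"dy":0.494,"dz":0,"wx":0,"wy":0,"wz":34.8},
    {"dx":-0.638,"dy":0.494,"dz":0,"wx":0,"wy":0,"wz":34.8},
    {"dx":-0.638,"dy":0.494,"dz":0,"wx":0,"wy":0,"wz":34.8}
  ]
}}

```text
time_s: 2.2
tcp_pos: [0.6335, 0.1483, 0.2226]
ee_rot: [[-0.985, 0.174, -0.001], [0.174, 0.985, -0.0], [0.001, -0.0, -1.0]]
wrist_force: [-0.8, 0.2, 0.4]
gripper_width: 1.002
```

Run:
```python
from h import *
s=r.sense(); im=cams.capture('wrist')[:,:,::-1]; cv2.imwrite('pics/w2.png',im); np.savez('w2.npz',R=s['ee_rot'],p=s['tcp_pos'])
print(s['tcp_pos'],s['ee_rot'].round(4).tolist(),s['joint_velocities'].round(2),s['time_s'])
```

```text
[0.63346283 0.1483224  0.22257797] [[-0.9848, 0.1735, -0.0006], [0.1735, 0.9848, -0.0003], [0.0005, -0.0004, -1.0]] [-0.48 -0.62 -0.03  0.07  0.09 -0.  ] 2.2
```

View pics/w2.png

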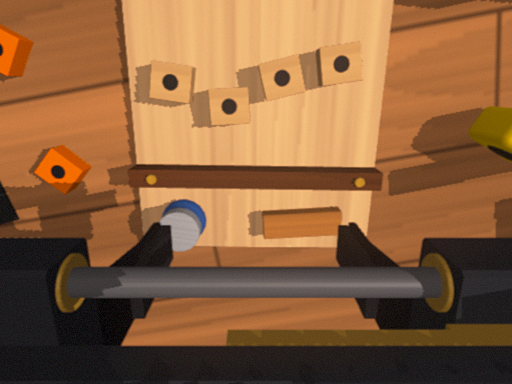

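Run:
```python
from h import *
im=cv2.imread('pics/w2.png'); z=np.load('w2.npz'); ps=(z['R'],z['p'])
V=cv2.cvtColor(im,cv2.COLOR_BGR2HSV)[...,2].astype(float)
# fence bottom edge subpixel
pts=[]
for c in range(150,366):
    col=V[150:180,c]; g=np.diff(cv2.GaussianBlur(col.reshape(-1,1),(1,3),0).ravel()); k=int(np.argmin(g[:25]))
    lo,hi=np.median(col[:6]),np.min(col[k:k+8]); th=(lo+hi)/2
    i=np.where((col[:-1]>=th)&(col[1:]<th))[0]
    if len(i): i=i[0]; pts.append((c,150+i+(col[i]-th)/(col[i]-col[i+1])))
P=rays('wrist',pts,.012,pose=ps)
vx,vy,x0,y0=cv2.fitLine(P[:,:2].astype(np.float32),cv2.DIST_HUBER,0,1e-4,1e-4).ravel()
a=np.degrees(np.arctan2(vy,vx)); n=np.array([abs(vy),-vx*np.sign(vy)])
res=(P[:,:2]-[x0,y0])@[-vy,vx]
print('fence pt',x0,y0,'ang',a,'res',res.std(), 'px',pts[0],pts[-1])
# board side edges
H=cv2.cvtColor(im,cv2.COLOR_BGR2HSV); bd=((H[...,0]>12)&(H[...,1]<150)&(H[...,2]>110)).astype(np.uint8)
for side in(0,1):
    q=[]
    for row in list(range(5,40))+list(range(110,160)):
        xs=np.where(bd[row]>0)[0]; xs=xs[(xs>100)&(xs<400)]
        q.append((xs.max()+.5 if side else xs.min()-.5,row))
    Q=rays('wrist',q,.012,pose=ps); l=cv2.fitLine(Q[:,:2].astype(np.float32),cv2.DIST_HUBER,0,1e-4,1e-4).ravel(); print('edge',l.round(4),np.degrees(np.arctan2(l[1],l[0])),(Q[:,:2]-l[2:])@[-l[1],l[0]]@np.ones(len(Q))/len(Q))
# holes
hol=(V<75).astype(np.uint8); hol[:,:130]=0;hol[:,385:]=0; hol[130:]=0
for c in cv2.findContours(hol,0,1)[0]:
    M=cv2.moments(c)
    if M['m00']>60 : print('hole',M['m00'],[round(M['m10']/M['m00']),round(M['m01']/M['m00'])],rays('wrist',[M['m10']/M['m00'],M['m01']/M['m00']],.036,pose=ps).round(4))
cv2.imwrite('pics/w2c.png',cv2.resize(im[20:200,120:400],None,fx=2.8,fy=2.8,interpolation=cv2.INTER_CUBIC))
```

```text
fence pt 0.63655657 0.12541382 ang 79.231186 res 9.306007912787203e-05 px (150, np.float64(163.9065934065934)) (365, np.float64(166.91860465116278))
edge [ 0.9832 -0.1824  0.5374  0.0297] -10.511596 -3.2979460903534546e-09
edge [ 0.9832 -0.1826  0.5842  0.2959] -10.521828 3.5343103306989114e-09
hole 118.5 [229, 106] [[0.5704 0.1331 0.036 ]]
hole 137.5 [170, 82] [[0.5374 0.0802 0.036 ]]
hole 132.0 [282, 78] [[0.5525 0.1898 0.036 ]]
hole 134.5 [341, 64] [[0.5497 0.2487 0.036 ]]
```

View pics/w2c.png

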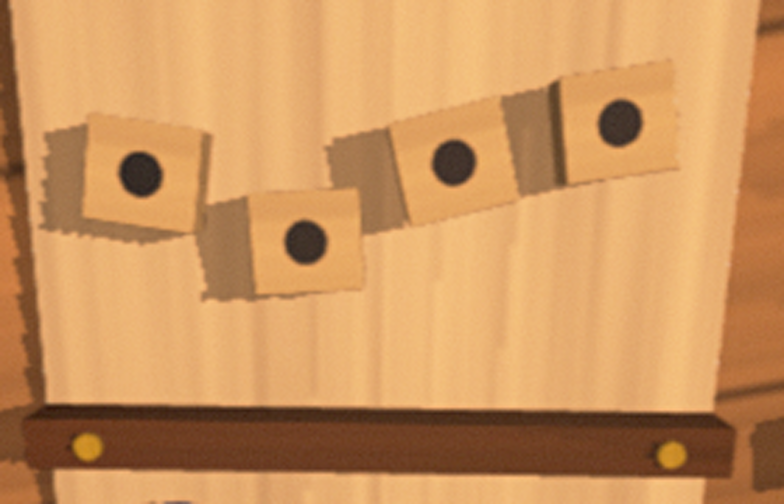

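```bash
python3 -c "
from h import *
tgt([.523,-.231,.2],-170)
im=cv2.imread('pics/top0.png'); print(rays('top',[325,122],.1))"
```

```text
d [ 0.0429 -0.3926  0.0229] w [ -0.    -0.   -20.01] F [-0.7  -0.39  0.3 ] M [ 0.007 -0.029  0.018] g 1.0 t 2.25
[[ 0.74403484 -0.17519051  0.1       ]]
```

{"op": "drive_tool", "data": {
  "deltas": [
    {"dx":0.043,"dy":-0.3926,"dz":0.023,"wx":0,"wy":0,"wz":-20},
    {"dx":0.043,"dy":-0.3926,"dz":0.023,"wx":0,"wy":0,"wz":-20},
    {"dx":0.043,"dy":-0.3926,"dz":0.023,"wx":0,"wy":0,"wz":-20},
    {"dx":0.043,"dy":-0.3926,"dz":0.023,"wx":0,"wy":0,"wz":-20},
    {"dx":0.043,"dy":-0.3926,"dz":0.023,"wx":0,"wy":0,"wz":-20},
    {"dx":0.043,"dy":-0.3926,"dz":0.023,"wx":0,"wy":0,"wz":-20},
    {"dx":0.043,"dy":-0.3926,"dz":0.023,"wx":0,"wy":0,"wz":-20},
    {"dx":0.043,"dy":-0.3926,"dz":0.023,"wx":0,"wy":0,"wz":-20},
    {"dx":0.043,"dy":-0.3926,"dz":0.023,"wx":0,"wy":0,"wz":-20},
    {"dx":0.043,"dy":-0.3926,"dz":0.023,"wx":0,"wy":0,"wz":-20},
    {"dx":0.043,"dy":-0.3926,"dz":0.023,"wx":0,"wy":0,"wz":-20}
  ]
}}

```text
time_s: 3.35
tcp_pos: [0.5236, -0.2299, 0.2]
ee_rot: [[-0.985, -0.174, 0.001], [-0.174, 0.985, -0.0], [-0.001, -0.0, -1.0]]
wrist_force: [-0.0, 0.8, 1.1]
gripper_width: 1.002
```

Run:
```python
from h import *
s=r.sense(); im=cams.capture('wrist')[:,:,::-1]; cv2.imwrite('pics/w3.png',im); np.savez('w3.npz',R=s['ee_rot'],p=s['tcp_pos'])
print(s['tcp_pos'],s['joint_velocities'].round(2),s['time_s'],s['joints'].round(0))
```

```text
[ 0.52363089 -0.22985994  0.20003655] [1.41 0.16 0.28 0.07 0.01 0.06] 3.35 [ -7.  18.  -9.  -0. -63. -72.]
```

View pics/w3.png

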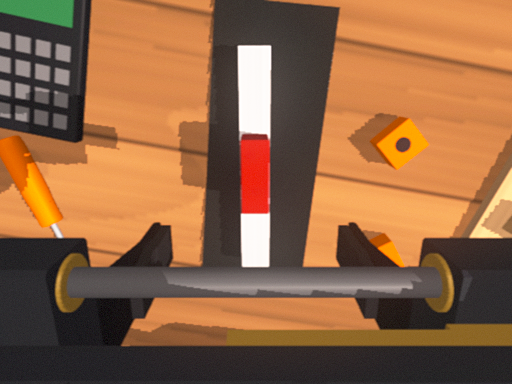

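Run:
```python
from h import *
im=cv2.imread('pics/w3.png'); z=np.load('w3.npz'); ps=(z['R'],z['p'])
h=cv2.cvtColor(im,cv2.COLOR_BGR2HSV); roi=np.zeros(h.shape[:2],bool); roi[:225,215:300]=1
red=((h[...,1]>150)&((h[...,0]<6)|(h[...,0]>172))&roi&(h[...,2]>80)).astype(np.uint8)
wh=((h[...,1]<60)&(h[...,2]>150)&roi).astype(np.uint8)
for n,m,zz in(('red',red,.07),('white',wh,.03)):
    c=max(cv2.findContours(m,0,1)[0],key=cv2.contourArea); rr=cv2.minAreaRect(c); b=cv2.boxPoints(rr); P=rays('wrist',b,zz,pose=ps); print(n,rr,b.round(0).tolist()); print(P.round(4).tolist(),P.mean(0).round(4)); d=P[1]-P[0];e=P[2]-P[1]; print(np.linalg.norm(d),np.degrees(np.arctan2(d[1],d[0])),np.linalg.norm(e),np.degrees(np.arctan2(e[1],e[0])))
for row in (60,80,100,120,150,180,205,222):
    xs=np.where((red|wh)[row])[0]; print(row,xs.min(),xs.max(),end='; ')
    P=rays('wrist',[[xs.min()-.5,row],[xs.max()+.5,row]],.03 if row<130 or row>214 else .07,pose=ps); L=(P-ps[1])@ps[0]; print(L[:,:2].round(4).tolist())
```

```text
red ((254.5, 173.5), (77.0, 29.0), 90.0) [[240.0, 135.0], [269.0, 135.0], [269.0, 212.0], [240.0, 212.0]]
[[0.4883, -0.2486, 0.07], [0.4839, -0.2239, 0.07], [0.5538, -0.2105, 0.07], [0.5585, -0.237, 0.07]] [ 0.5211 -0.23    0.07  ]
0.02511111913324247 100.07987640397837 0.07119651606715506 10.799371501146215
white ((254.0, 92.0), (94.0, 32.0), 90.0) [[238.0, 45.0], [270.0, 45.0], [270.0, 139.0], [238.0, 139.0]]
[[0.4133, -0.2645, 0.03], [0.4082, -0.2357, 0.03], [0.4928, -0.2195, 0.03], [0.4983, -0.2506, 0.03]] [ 0.4531 -0.2425  0.03  ]
0.02926827507413692 100.06986216325689 0.08611364826758948 10.847965248666611
60 238 270; [[0.1019, -0.0155], [0.102, 0.0151]]
80 238 270; [[0.0843, -0.0157], [0.0843, 0.0153]]
100 239 270; [[0.066, -0.015], [0.0661, 0.0156]]
120 239 270; [[0.0472, -0.0152], [0.0472, 0.0159]]
150 240 269; [[0.0251, -0.0128], [0.0251, 0.0135]]
180 240 269; [[-0.0022, -0.0132], [-0.0022, 0.0138]]
205 241 268; [[-0.0261, -0.0125], [-0.0261, 0.0133]]
222 241 269; [[-0.0596, -0.0145], [-0.0596, 0.0164]]
```

{"op": "drive_tool", "data": {
  "deltas": [
    {"dx":0,"dy":0,"dz":0.03,"wx":0,"wy":0,"wz":0},
    {"dx":0,"dy":0,"dz":0.07,"wx":0,"wy":0,"wz":0},
    {"dx":0,"dy":0,"dz":0.11,"wx":0,"wy":0,"wz":0},
    {"dx":0,"dy":0,"dz":0.14,"wx":0,"wy":0,"wz":0},
    {"dx":0,"dy":0,"dz":0.155,"wx":0,"wy":0,"wz":0},
    {"dx":0,"dy":0,"dz":0.162,"wx":0,"wy":0,"wz":0},
    {"dx":0,"dy":0,"dz":0.165,"wx":0,"wy":0,"wz":0},
    {"dx":0,"dy":0,"dz":0.165,"wx":0,"wy":0,"wz":0},
    {"dx":0,"dy":0,"dz":0.165,"wx":0,"wy":0,"wz":0}
  ]
}}

```text
time_s: 4.3
tcp_pos: [0.5248, -0.2298, 0.0357]
ee_rot: [[-0.985, -0.175, 0.002], [-0.175, 0.985, -0.0], [-0.002, -0.001, -1.0]]
wrist_force: [0.7, 0.1, -0.8]
gripper_width: 1.001
```

{"op": "drive_tool", "data": {
  "deltas": [
    {"dx":0,"dy":0,"dz":0,"wx":0,"wy":0,"wz":0},
    {"dx":0,"dy":0,"dz":0,"wx":0,"wy":0,"wz":0},
    {"dx":0,"dy":0,"dz":0,"wx":0,"wy":0,"wz":0},
    {"dx":0,"dy":0,"dz":0,"wx":0,"wy":0,"wz":0},
    {"dx":0,"dy":0,"dz":0,"wx":0,"wy":0,"wz":0},
    {"dx":0,"dy":0,"dz":0,"wx":0,"wy":0,"wz":0},
    {"dx":0,"dy":0,"dz":0,"wx":0,"wy":0,"wz":0},
    {"dx":0,"dy":0,"dz":0,"wx":0,"wy":0,"wz":0},
    {"dx":0,"dy":0,"dz":0,"wx":0,"wy":0,"wz":0},
    {"dx":0,"dy":0,"dz":0,"wx":0,"wy":0,"wz":0},
    {"dx":0,"dy":0,"dz":0,"wx":0,"wy":0,"wz":0},
    {"dx":0,"dy":0,"dz":0,"wx":0,"wy":0,"wz":0}
  ],
  "gripper": 0
}}

```text
time_s: 5.5
tcp_pos: [0.5238, -0.2299, 0.0345]
ee_rot: [[-0.985, -0.174, -0.0], [-0.174, 0.985, 0.0], [0.0, 0.0, -1.0]]
wrist_force: [1.0, 0.1, -0.4]
gripper_width: 0.297
```

```bash
python3 -c "
from h import *
s=r.sense();print(s['tcp_pos'],s['ee_rot'].round(4).tolist())
tgt([.523,-.231,.2],-170)"
```

```text
[ 0.52378916 -0.22989482  0.03449279] [[-0.9847, -0.1745, -0.0001], [-0.1745, 0.9847, 0.0001], [0.0, 0.0001, -1.0]]
d [ 0.001  -0.0009 -0.1655] w [ 0.01 -0.    0.05] F [ 1.    0.12 -0.42] M [ 0.09  -0.02  -0.141] g 0.297 t 5.5
```

{"op": "drive_tool", "data": {
  "deltas": [
    {"dx":0,"dy":0,"dz":-0.01,"wx":0,"wy":0,"wz":0},
    {"dx":0,"dy":0,"dz":-0.03,"wx":0,"wy":0,"wz":0},
    {"dx":0,"dy":0,"dz":-0.06,"wx":0,"wy":0,"wz":0},
    {"dx":0,"dy":0,"dz":-0.08,"wx":0,"wy":0,"wz":0},
    {"dx":0,"dy":0,"dz":-0.09,"wx":0,"wy":0,"wz":0},
    {"dx":0,"dy":0,"dz":-0.09,"wx":0,"wy":0,"wz":0},
    {"dx":0,"dy":0,"dz":-0.09,"wx":0,"wy":0,"wz":0}
  ]
}}

```text
time_s: 6.2
tcp_pos: [0.5229, -0.2296, 0.1235]
ee_rot: [[-0.985, -0.174, -0.002], [-0.174, 0.985, 0.001], [0.002, 0.001, -1.0]]
wrist_force: [-0.5, -0.8, -4.1]
gripper_width: 0.294
```

```bash
python3 -c "
from h import *
s=r.sense();print(s['tcp_pos'],s['ee_rot'].round(4).tolist())
tgt([.4864,.1755,.125],-100.77)"
```

```text
[ 0.52286666 -0.22962796  0.12353979] [[-0.9847, -0.1741, -0.002], [-0.1741, 0.9847, 0.0009], [0.0018, 0.0013, -1.0]]
d [-0.0346  0.4053 -0.001 ] w [ 1.30e-01 -5.00e-02 -6.92e+01] F [-0.49 -0.82 -4.05] M [-0.053  0.004 -0.007] g 0.294 t 6.2
```

{"op": "drive_tool", "data": {
  "deltas": [
    {"dx":-0.001,"dy":0.012,"dz":0,"wx":0,"wy":0,"wz":-2},
    {"dx":-0.003,"dy":0.036,"dz":0,"wx":0,"wy":0,"wz":-6},
    {"dx":-0.006,"dy":0.071,"dz":0,"wx":0,"wy":0,"wz":-12},
    {"dx":-0.009,"dy":0.106,"dz":0,"wx":0,"wy":0,"wz":-18},
    {"dx":-0.012,"dy":0.141,"dz":0,"wx":0,"wy":0,"wz":-24},
    {"dx":-0.015,"dy":0.176,"dz":0,"wx":0,"wy":0,"wz":-30},
    {"dx":-0.018,"dy":0.211,"dz":0,"wx":0,"wy":0,"wz":-36},
    {"dx":-0.021,"dy":0.246,"dz":0,"wx":0,"wy":0,"wz":-42},
    {"dx":-0.024,"dy":0.281,"dz":0,"wx":0,"wy":0,"wz":-48},
    {"dx":-0.027,"dy":0.316,"dz":0,"wx":0,"wy":0,"wz":-54},
    {"dx":-0.03,"dy":0.351,"dz":0,"wx":0,"wy":0,"wz":-60},
    {"dx":-0.032,"dy":0.38,"dz":0,"wx":0,"wy":0,"wz":-65},
    {"dx":-0.034,"dy":0.397,"dz":0,"wx":0,"wy":0,"wz":-68},
    {"dx":-0.0346,"dy":0.4053,"dz":0,"wx":0,"wy":0,"wz":-69.2},
    {"dx":-0.0346,"dy":0.4053,"dz":0,"wx":0,"wy":0,"wz":-69.2},
    {"dx":-0.0346,"dy":0.4053,"dz":0,"wx":0,"wy":0,"wz":-69.2},
    {"dx":-0.0346,"dy":0.4053,"dz":0,"wx":0,"wy":0,"wz":-69.2}
  ]
}}

```text
time_s: 7.9
tcp_pos: [0.487, 0.174, 0.1244]
ee_rot: [[-0.188, -0.982, -0.001], [-0.982, 0.188, -0.0], [0.001, 0.001, -1.0]]
wrist_force: [-0.4, -0.3, -3.5]
gripper_width: 0.298
```

Run:
```python
from h import *
s=r.sense();print(s['tcp_pos'],s['ee_rot'].round(4).tolist())
tgt([.4864,.1755,.045],-100.77)
cv2.imwrite('pics/w4.png',cams.capture('wrist')[:,:,::-1])
cv2.imwrite('pics/s4.png',cams.capture('side')[:,:,::-1])
```

```text
[0.48697693 0.17401219 0.12437956] [[-0.1883, -0.9821, -0.0007], [-0.9821, 0.1883, -0.0005], [0.0006, 0.0006, -1.0]]
d [-0.0014  0.0008  0.0794] w [ 0.03 -0.03 -0.08] F [-0.35 -0.33 -3.47] M [-0.017  0.091  0.026] g 0.298 t 7.9
```

View pics/w4.png

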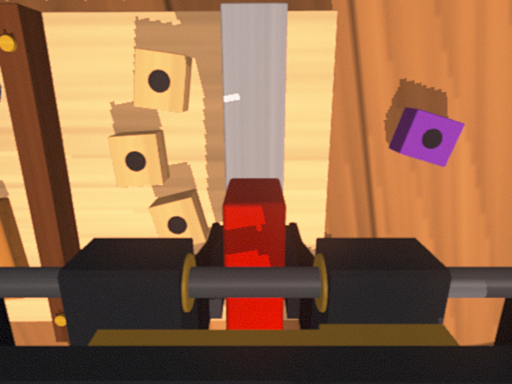

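View pics/s4.png

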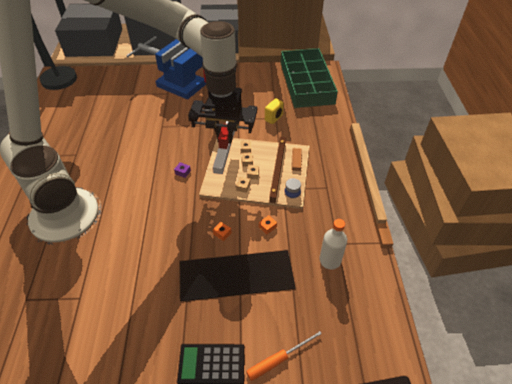

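{"op": "drive_tool", "data": {
  "deltas": [
    {"dx":-0.001,"dy":0.001,"dz":0.015,"wx":0,"wy":0,"wz":0},
    {"dx":-0.001,"dy":0.001,"dz":0.035,"wx":0,"wy":0,"wz":0},
    {"dx":-0.001,"dy":0.001,"dz":0.055,"wx":0,"wy":0,"wz":0},
    {"dx":-0.001,"dy":0.001,"dz":0.068,"wx":0,"wy":0,"wz":0},
    {"dx":-0.001,"dy":0.001,"dz":0.075,"wx":0,"wy":0,"wz":0},
    {"dx":-0.001,"dy":0.001,"dz":0.079,"wx":0,"wy":0,"wz":0},
    {"dx":-0.001,"dy":0.001,"dz":0.08,"wx":0,"wy":0,"wz":0},
    {"dx":-0.001,"dy":0.001,"dz":0.08,"wx":0,"wy":0,"wz":0},
    {"dx":-0.001,"dy":0.001,"dz":0.08,"wx":0,"wy":0,"wz":0}
  ]
}}

```text
time_s: 8.9
tcp_pos: [0.4868, 0.1766, 0.0452]
ee_rot: [[-0.186, -0.982, 0.001], [-0.982, 0.186, 0.001], [-0.001, -0.001, -1.0]]
wrist_force: [-0.0, 0.0, -3.4]
gripper_width: 0.299
```

```bash
cat >> h.py <<'E'
nv=np.array([.9824,-.1869]); tv=np.array([.1869,.9824])
def st():
    s=r.sense(); p=s['tcp_pos']; F=s['wrist_force']; R=s['ee_rot']
    print('n',round(p[:2]@nv,4),'t',round(p[:2]@tv,4),'z',round(p[2],4),'yaw',np.degrees(np.arctan2(R[1,0],R[0,0])).round(2),'Fn',round(F[:2]@nv,2),'Ft',round(F[:2]@tv,2),'Fz',F[2].round(2),'M',s['moment'].round(3),'time',s['time_s'])
E
python3 - <<'E'
from h import *
for i in range(4):
    st(); cams.capture('side')
cv2.imwrite('pics/s5.png',cams.capture('side')[100:230,150:330,::-1].repeat(4,0).repeat(4,1))
E
```

```text
n 0.4452 t 0.2645 z 0.0452 yaw -100.74 Fn -0.05 Ft 0.04 Fz -3.44 M [-0.048  0.073 -0.049] time 8.9
n 0.4452 t 0.2645 z 0.0452 yaw -100.74 Fn -0.51 Ft -0.24 Fz -2.87 M [ 0.042  0.075 -0.001] time 8.95
n 0.4451 t 0.2644 z 0.0451 yaw -100.74 Fn -0.37 Ft -0.14 Fz -2.22 M [0.067 0.018 0.   ] time 9.0
n 0.445 t 0.2644 z 0.045 yaw -100.74 Fn -0.18 Ft 1.25 Fz -3.69 M [0.04  0.074 0.   ] time 9.05
```

View pics/s5.png

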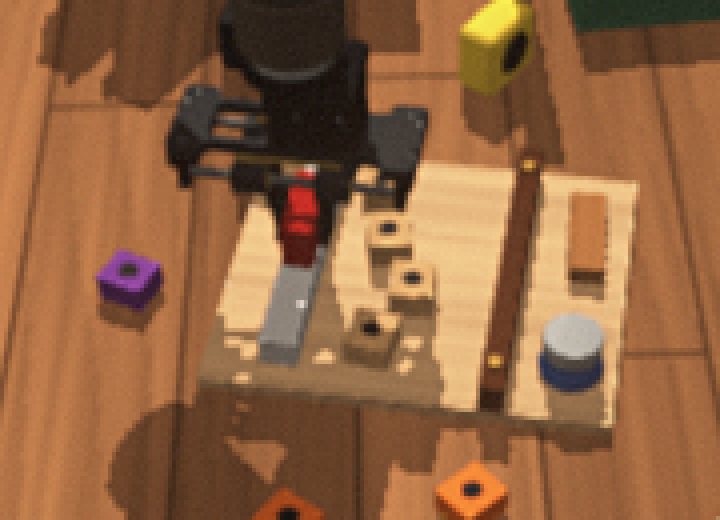

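{"op": "drive_tool", "data": {
  "deltas": [
    {"dx":0,"dy":-0.002,"dz":0,"wx":0,"wy":0,"wz":0},
    {"dx":0,"dy":-0.005,"dz":0,"wx":0,"wy":0,"wz":0},
    {"dx":0,"dy":-0.008,"dz":0,"wx":0,"wy":0,"wz":0},
    {"dx":0,"dy":-0.011,"dz":0,"wx":0,"wy":0,"wz":0},
    {"dx":0,"dy":-0.014,"dz":0,"wx":0,"wy":0,"wz":0},
    {"dx":0,"dy":-0.017,"dz":0,"wx":0,"wy":0,"wz":0},
    {"dx":0,"dy":-0.02,"dz":0,"wx":0,"wy":0,"wz":0},
    {"dx":0,"dy":-0.023,"dz":0,"wx":0,"wy":0,"wz":0},
    {"dx":0,"dy":-0.026,"dz":0,"wx":0,"wy":0,"wz":0},
    {"dx":0,"dy":-0.029,"dz":0,"wx":0,"wy":0,"wz":0},
    {"dx":0,"dy":-0.032,"dz":0,"wx":0,"wy":0,"wz":0},
    {"dx":0,"dy":-0.035,"dz":0,"wx":0,"wy":0,"wz":0},
    {"dx":0,"dy":-0.038,"dz":0,"wx":0,"wy":0,"wz":0},
    {"dx":0,"dy":-0.041,"dz":0,"wx":0,"wy":0,"wz":0},
    {"dx":0,"dy":-0.044,"dz":0,"wx":0,"wy":0,"wz":0},
    {"dx":0,"dy":-0.047,"dz":0,"wx":0,"wy":0,"wz":0},
    {"dx":0,"dy":-0.05,"dz":0,"wx":0,"wy":0,"wz":0},
    {"dx":0,"dy":-0.053,"dz":0,"wx":0,"wy":0,"wz":0},
    {"dx":0,"dy":-0.056,"dz":0,"wx":0,"wy":0,"wz":0},
    {"dx":0,"dy":-0.058,"dz":0,"wx":0,"wy":0,"wz":0}
  ]
}}

```text
time_s: 11.15
tcp_pos: [0.5436, 0.1655, 0.0445]
ee_rot: [[-0.187, -0.982, -0.0], [-0.982, 0.187, 0.0], [-0.0, 0.0, -1.0]]
wrist_force: [-1.5, 0.9, -3.9]
gripper_width: 0.296
```

Run:
```python
from h import *
st()
cv2.imwrite('pics/w6.png',cams.capture('wrist')[:,:,::-1])
cv2.imwrite('pics/s6.png',cams.capture('side')[100:230,150:330,::-1].repeat(4,0).repeat(4,1)); st()
```

```text
n 0.5031 t 0.2642 z 0.0445 yaw -100.75 Fn -1.63 Ft 0.63 Fz -3.92 M [0.18  0.437 0.009] time 11.15
n 0.5033 t 0.2643 z 0.0446 yaw -100.75 Fn -0.03 Ft -0.09 Fz -3.24 M [ 0.015  0.038 -0.005] time 11.25
```

View pics/s6.png

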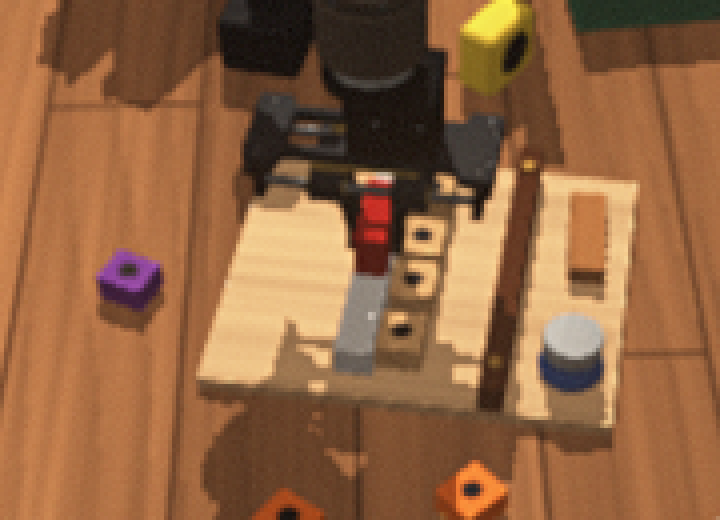

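View pics/w6.png

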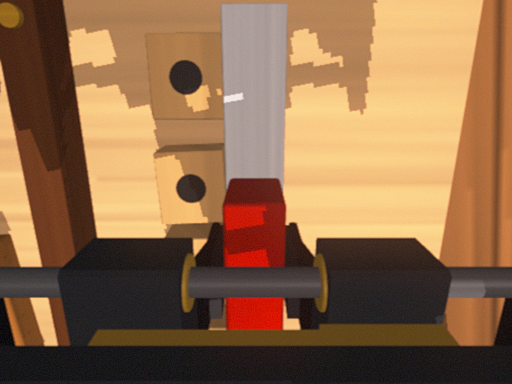

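{"op": "drive_tool", "data": {
  "deltas": [
    {"dx":0,"dy":-0.002,"dz":0,"wx":0,"wy":0,"wz":0},
    {"dx":0,"dy":-0.005,"dz":0,"wx":0,"wy":0,"wz":0},
    {"dx":0,"dy":-0.008,"dz":0,"wx":0,"wy":0,"wz":0},
    {"dx":0,"dy":-0.011,"dz":0,"wx":0,"wy":0,"wz":0},
    {"dx":0,"dy":-0.014,"dz":0,"wx":0,"wy":0,"wz":0},
    {"dx":0,"dy":-0.017,"dz":0,"wx":0,"wy":0,"wz":0},
    {"dx":0,"dy":-0.02,"dz":0,"wx":0,"wy":0,"wz":0},
    {"dx":0,"dy":-0.023,"dz":0,"wx":0,"wy":0,"wz":0},
    {"dx":0,"dy":-0.026,"dz":0,"wx":0,"wy":0,"wz":0},
    {"dx":0,"dy":-0.029,"dz":0,"wx":0,"wy":0,"wz":0},
    {"dx":0,"dy":-0.032,"dz":0,"wx":0,"wy":0,"wz":0},
    {"dx":0,"dy":-0.035,"dz":0,"wx":0,"wy":0,"wz":0},
    {"dx":0,"dy":-0.038,"dz":0,"wx":0,"wy":0,"wz":0},
    {"dx":0,"dy":-0.04,"dz":0,"wx":0,"wy":0,"wz":0},
    {"dx":0,"dy":-0.042,"dz":0,"wx":0,"wy":0,"wz":0},
    {"dx":0,"dy":-0.043,"dz":0,"wx":0,"wy":0,"wz":0},
    {"dx":0,"dy":-0.043,"dz":0,"wx":0,"wy":0,"wz":0}
  ]
}}

```text
time_s: 12.95
tcp_pos: [0.5859, 0.1575, 0.0445]
ee_rot: [[-0.186, -0.982, 0.0], [-0.982, 0.186, 0.0], [-0.0, -0.0, -1.0]]
wrist_force: [-0.9, -0.4, -3.4]
gripper_width: 0.297
```

Run:
```python
from h import *
st()
cv2.imwrite('pics/w7.png',cams.capture('wrist')[:,:,::-1])
cv2.imwrite('pics/s7.png',cams.capture('side')[100:230,150:330,::-1].repeat(4,0).repeat(4,1)); st()
```

```text
n 0.5461 t 0.2642 z 0.0445 yaw -100.75 Fn -0.82 Ft -0.54 Fz -3.35 M [-0.04   0.233  0.032] time 12.95
n 0.5461 t 0.2643 z 0.0445 yaw -100.74 Fn 0.58 Ft 0.22 Fz -3.49 M [0.047 0.151 0.007] time 13.05
```

View pics/w7.png

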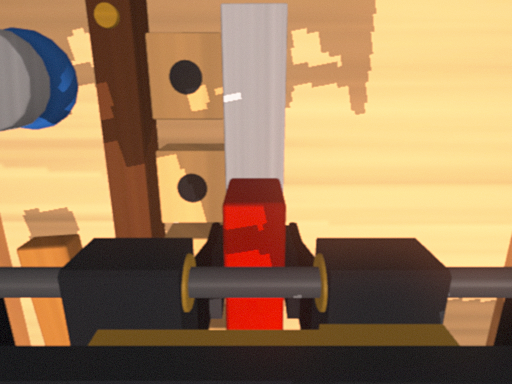

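{"op": "drive_tool", "data": {
  "deltas": [
    {"dx":0,"dy":-0.0005,"dz":0,"wx":0,"wy":0,"wz":0},
    {"dx":0,"dy":-0.001,"dz":0,"wx":0,"wy":0,"wz":0},
    {"dx":0,"dy":-0.0015,"dz":0,"wx":0,"wy":0,"wz":0},
    {"dx":0,"dy":-0.002,"dz":0,"wx":0,"wy":0,"wz":0},
    {"dx":0,"dy":-0.0025,"dz":0,"wx":0,"wy":0,"wz":0},
    {"dx":0,"dy":-0.003,"dz":0,"wx":0,"wy":0,"wz":0}
  ]
}}

```text
time_s: 13.65
tcp_pos: [0.5885, 0.1569, 0.0446]
ee_rot: [[-0.186, -0.982, -0.0], [-0.982, 0.186, -0.0], [0.0, 0.0, -1.0]]
wrist_force: [-0.8, 0.4, -1.7]
gripper_width: 0.296
```

{"op": "drive_tool", "data": {
  "deltas": [
    {"dx":0,"dy":-0.0005,"dz":0,"wx":0,"wy":0,"wz":0},
    {"dx":0,"dy":-0.0005,"dz":0,"wx":0,"wy":0,"wz":0}
  ]
}}

```text
time_s: 13.85
tcp_pos: [0.5891, 0.1568, 0.0446]
ee_rot: [[-0.186, -0.982, 0.0], [-0.982, 0.186, -0.0], [-0.0, -0.0, -1.0]]
wrist_force: [-0.6, -0.5, -2.9]
gripper_width: 0.293
```

{"op": "drive_tool", "data": {
  "deltas": [
    {"dx":0,"dy":-0.0005,"dz":0,"wx":0,"wy":0,"wz":0},
    {"dx":0,"dy":-0.0005,"dz":0,"wx":0,"wy":0,"wz":0}
  ]
}}

```text
time_s: 14.05
tcp_pos: [0.5896, 0.1567, 0.0445]
ee_rot: [[-0.186, -0.982, 0.0], [-0.982, 0.186, -0.0], [0.0, -0.0, -1.0]]
wrist_force: [-1.0, 0.6, -3.0]
gripper_width: 0.293
```

Run:
```python
from h import *
st()
```

```text
n 0.5499 t 0.2642 z 0.0445 yaw -100.75 Fn -1.12 Ft 0.41 Fz -3.02 M [0.043 0.418 0.03 ] time 14.05
```

{"op": "drive_tool", "data": {
  "deltas": [
    {"dx":0,"dy":-0.0005,"dz":0,"wx":0,"wy":0,"wz":0},
    {"dx":0,"dy":-0.0005,"dz":0,"wx":0,"wy":0,"wz":0},
    {"dx":0,"dy":-0.0005,"dz":0,"wx":0,"wy":0,"wz":0}
  ]
}}

```text
time_s: 14.35
tcp_pos: [0.59, 0.1566, 0.0445]
ee_rot: [[-0.186, -0.982, 0.0], [-0.982, 0.186, 0.0], [-0.0, -0.0, -1.0]]
wrist_force: [-1.1, -0.5, -2.7]
gripper_width: 0.296
```

{"op": "drive_tool", "data": {
  "deltas": [
    {"dx":0,"dy":-0.0005,"dz":0,"wx":0,"wy":0,"wz":0},
    {"dx":0,"dy":-0.0005,"dz":0,"wx":0,"wy":0,"wz":0},
    {"dx":0,"dy":-0.0005,"dz":0,"wx":0,"wy":0,"wz":0}
  ]
}}

```text
time_s: 14.65
tcp_pos: [0.5903, 0.1566, 0.0445]
ee_rot: [[-0.187, -0.982, -0.0], [-0.982, 0.187, 0.0], [0.0, 0.0, -1.0]]
wrist_force: [-2.4, 1.3, -3.6]
gripper_width: 0.296
```

Run:
```python
from h import *
st()
```

```text
n 0.5506 t 0.2642 z 0.0445 yaw -100.76 Fn -2.64 Ft 0.8 Fz -3.57 M [ 0.273  0.737 -0.05 ] time 14.65
```

{"op": "drive_tool", "data": {
  "deltas": [
    {"dx":0,"dy":-0.0005,"dz":0,"wx":0,"wy":0,"wz":0},
    {"dx":0,"dy":-0.0005,"dz":0,"wx":0,"wy":0,"wz":0},
    {"dx":0,"dy":-0.0005,"dz":0,"wx":0,"wy":0,"wz":0}
  ]
}}

```text
time_s: 14.95
tcp_pos: [0.5905, 0.1566, 0.0444]
ee_rot: [[-0.187, -0.982, -0.001], [-0.982, 0.187, 0.0], [0.0, 0.001, -1.0]]
wrist_force: [-3.4, 2.2, -1.4]
gripper_width: 0.299
```

Run:
```python
from h import *
for i in range(5): st(); cams.capture('top')
```

```text
n 0.5508 t 0.2642 z 0.0444 yaw -100.77 Fn -3.76 Ft 1.55 Fz -1.44 M [ 0.681  1.297 -0.19 ] time 14.95
n 0.5508 t 0.2642 z 0.0445 yaw -100.76 Fn -4.22 Ft 1.33 Fz -2.05 M [ 0.743  1.322 -0.186] time 15.0
n 0.5509 t 0.2642 z 0.0445 yaw -100.76 Fn -4.7 Ft 1.1 Fz -1.14 M [ 0.813  1.404 -0.207] time 15.05
n 0.5509 t 0.2642 z 0.0445 yaw -100.76 Fn -5.48 Ft 1.63 Fz -1.95 M [ 0.811  1.405 -0.214] time 15.1
n 0.5509 t 0.2642 z 0.0444 yaw -100.76 Fn -4.39 Ft 2.63 Fz -1.31 M [ 0.857  1.491 -0.192] time 15.15
```

{"op": "drive_tool", "data": {
  "deltas": [
    {"dx":0,"dy":0,"dz":0,"wx":0,"wy":0,"wz":0.1},
    {"dx":0,"dy":0,"dz":0,"wx":0,"wy":0,"wz":0.2},
    {"dx":0,"dy":0,"dz":0,"wx":0,"wy":0,"wz":0.2},
    {"dx":0,"dy":0,"dz":0,"wx":0,"wy":0,"wz":0.2}
  ]
}}

```text
time_s: 15.6
tcp_pos: [0.5906, 0.1566, 0.0444]
ee_rot: [[-0.19, -0.982, -0.001], [-0.982, 0.19, -0.0], [0.0, 0.001, -1.0]]
wrist_force: [-4.2, 2.1, -2.1]
gripper_width: 0.297
```

Run:
```python
from h import *
for i in range(4): st(); cams.capture('top')
```

```text
n 0.551 t 0.2642 z 0.0444 yaw -100.93 Fn -4.56 Ft 1.24 Fz -2.12 M [ 0.83   1.384 -0.136] time 15.6
n 0.551 t 0.2642 z 0.0444 yaw -100.93 Fn -3.94 Ft 1.52 Fz -2.21 M [ 0.832  1.369 -0.09 ] time 15.65
n 0.551 t 0.2642 z 0.0444 yaw -100.93 Fn -4.67 Ft 2.21 Fz -1.81 M [ 0.813  1.442 -0.093] time 15.7
n 0.551 t 0.2642 z 0.0445 yaw -100.93 Fn -5.27 Ft 2.07 Fz -1.76 M [ 0.845  1.38  -0.112] time 15.75
```

{"op": "drive_tool", "data": {
  "deltas": [
    {"dx":0,"dy":0,"dz":0,"wx":0,"wy":0,"wz":0.1},
    {"dx":0,"dy":0,"dz":0,"wx":0,"wy":0,"wz":0.2},
    {"dx":0,"dy":0,"dz":0,"wx":0,"wy":0,"wz":0.2},
    {"dx":0,"dy":0,"dz":0,"wx":0,"wy":0,"wz":0.2}
  ]
}}

```text
time_s: 16.2
tcp_pos: [0.5906, 0.1566, 0.0444]
ee_rot: [[-0.192, -0.981, -0.001], [-0.981, 0.192, -0.0], [0.0, 0.001, -1.0]]
wrist_force: [-3.7, 3.2, -2.0]
gripper_width: 0.296
```

Run:
```python
from h import *
for i in range(4): st(); cams.capture('top')
```

```text
n 0.5509 t 0.2642 z 0.0444 yaw -101.08 Fn -4.27 Ft 2.41 Fz -1.95 M [0.821 1.385 0.079] time 16.2
n 0.551 t 0.2642 z 0.0444 yaw -101.08 Fn -4.34 Ft 1.45 Fz -1.84 M [0.804 1.438 0.173] time 16.25
n 0.551 t 0.2642 z 0.0444 yaw -101.08 Fn -4.62 Ft 2.16 Fz -2.18 M [0.842 1.451 0.137] time 16.3
n 0.551 t 0.2642 z 0.0444 yaw -101.08 Fn -5.22 Ft 1.72 Fz -2.07 M [0.774 1.409 0.045] time 16.35
```

{"op": "drive_tool", "data": {
  "deltas": [
    {"dx":0,"dy":-0.0002,"dz":0,"wx":0,"wy":0,"wz":-0.1},
    {"dx":0,"dy":-0.0004,"dz":0,"wx":0,"wy":0,"wz":-0.1},
    {"dx":0,"dy":-0.0005,"dz":0,"wx":0,"wy":0,"wz":-0.1},
    {"dx":0,"dy":-0.0005,"dz":0,"wx":0,"wy":0,"wz":-0.1}
  ]
}}

```text
time_s: 16.8
tcp_pos: [0.5907, 0.1566, 0.0445]
ee_rot: [[-0.191, -0.982, -0.001], [-0.982, 0.191, -0.0], [0.0, 0.001, -1.0]]
wrist_force: [-4.8, 3.5, -1.1]
gripper_width: 0.298
```

Run:
```python
from h import *
for i in range(5): st(); cams.capture('top')
```

```text
n 0.551 t 0.2642 z 0.0445 yaw -101.01 Fn -5.37 Ft 2.56 Fz -1.13 M [ 1.033  1.827 -0.061] time 16.8
n 0.551 t 0.2642 z 0.0444 yaw -101.01 Fn -6.81 Ft 2.36 Fz -1.06 M [1.037 1.78  0.009] time 16.85
n 0.551 t 0.2642 z 0.0445 yaw -101.01 Fn -5.76 Ft 2.07 Fz -0.96 M [1.031 1.796 0.017] time 16.9
n 0.551 t 0.2642 z 0.0444 yaw -101.0 Fn -6.5 Ft 2.67 Fz -0.53 M [ 1.019  1.831 -0.009] time 16.95
n 0.551 t 0.2642 z 0.0444 yaw -101.0 Fn -5.86 Ft 2.19 Fz -1.05 M [1.078 1.788 0.   ] time 17.0
```

{"op": "drive_tool", "data": {
  "deltas": [
    {"dx":-0.0002,"dy":-0.0002,"dz":-0.0001,"wx":0,"wy":0,"wz":0},
    {"dx":-0.0004,"dy":-0.0004,"dz":-0.0002,"wx":0,"wy":0,"wz":0},
    {"dx":-0.0006,"dy":-0.0006,"dz":-0.0003,"wx":0,"wy":0,"wz":0},
    {"dx":-0.0008,"dy":-0.0008,"dz":-0.0004,"wx":0,"wy":0,"wz":0},
    {"dx":-0.0008,"dy":-0.0008,"dz":-0.0004,"wx":0,"wy":0,"wz":0}
  ]
}}

```text
time_s: 17.55
tcp_pos: [0.5907, 0.1566, 0.0444]
ee_rot: [[-0.191, -0.982, -0.004], [-0.982, 0.191, -0.001], [0.002, 0.003, -1.0]]
wrist_force: [-6.7, 3.1, -1.2]
gripper_width: 0.294
```

Run:
```python
from h import *
for i in range(5): st(); cams.capture('top')
```

```text
n 0.551 t 0.2642 z 0.0444 yaw -101.02 Fn -7.16 Ft 1.78 Fz -1.19 M [0.773 2.129 0.009] time 17.55
n 0.551 t 0.2642 z 0.0444 yaw -101.03 Fn -7.35 Ft 1.92 Fz -0.58 M [0.824 2.116 0.06 ] time 17.6
n 0.551 t 0.2642 z 0.0445 yaw -101.02 Fn -7.16 Ft 1.2 Fz -0.74 M [0.814 2.122 0.016] time 17.65
n 0.551 t 0.2642 z 0.0444 yaw -101.03 Fn -7.98 Ft 0.62 Fz -1.51 M [0.78  2.094 0.022] time 17.7
n 0.551 t 0.2642 z 0.0445 yaw -101.03 Fn -6.54 Ft 1.57 Fz -1.53 M [ 0.793  2.053 -0.034] time 17.75
```

{"op": "drive_tool", "data": {
  "deltas": [
    {"dx":-0.0003,"dy":-0.0005,"dz":-0.0002,"wx":0,"wy":0,"wz":0},
    {"dx":-0.0006,"dy":-0.001,"dz":-0.0004,"wx":0,"wy":0,"wz":0},
    {"dx":-0.0009,"dy":-0.0015,"dz":-0.0006,"wx":0,"wy":0,"wz":0},
    {"dx":-0.0012,"dy":-0.002,"dz":-0.0008,"wx":0,"wy":0,"wz":0},
    {"dx":-0.0012,"dy":-0.002,"dz":-0.0008,"wx":0,"wy":0,"wz":0}
  ]
}}

```text
time_s: 18.3
tcp_pos: [0.5908, 0.1565, 0.0445]
ee_rot: [[-0.192, -0.981, -0.009], [-0.981, 0.192, -0.003], [0.005, 0.008, -1.0]]
wrist_force: [-9.7, 1.9, -1.1]
gripper_width: 0.297
```

Run:
```python
from h import *
for i in range(5): st(); cams.capture('top')
```

```text
n 0.5511 t 0.2642 z 0.0445 yaw -101.06 Fn -9.91 Ft 0.01 Fz -1.13 M [ 7.400e-01  3.137e+00 -2.000e-03] time 18.3
n 0.5511 t 0.2642 z 0.0445 yaw -101.06 Fn -10.83 Ft 0.28 Fz -0.76 M [0.771 3.148 0.04 ] time 18.35
n 0.5511 t 0.2642 z 0.0445 yaw -101.06 Fn -9.96 Ft -0.8 Fz -1.09 M [0.752 3.195 0.057] time 18.4
n 0.5511 t 0.2642 z 0.0445 yaw -101.06 Fn -11.1 Ft 0.09 Fz -0.31 M [0.738 3.146 0.053] time 18.45
n 0.5511 t 0.2642 z 0.0445 yaw -101.06 Fn -10.01 Ft -0.11 Fz 0.55 M [0.663 3.063 0.044] time 18.5
```

{"op": "drive_tool", "data": {
  "deltas": [
    {"dx":-0.0002,"dy":-0.0004,"dz":-0.0002,"wx":0.1,"wy":0,"wz":-0.01},
    {"dx":-0.0004,"dy":-0.0008,"dz":-0.0004,"wx":0.2,"wy":0,"wz":-0.02},
    {"dx":-0.0006,"dy":-0.0012,"dz":-0.0006,"wx":0.3,"wy":0,"wz":-0.03},
    {"dx":-0.0008,"dy":-0.0016,"dz":-0.0008,"wx":0.4,"wy":0,"wz":-0.04},
    {"dx":-0.0008,"dy":-0.0016,"dz":-0.0008,"wx":0.4,"wy":0,"wz":-0.04}
  ]
}}

```text
time_s: 19.05
tcp_pos: [0.5908, 0.1565, 0.0445]
ee_rot: [[-0.192, -0.981, -0.005], [-0.981, 0.192, -0.005], [0.006, 0.004, -1.0]]
wrist_force: [-12.2, 2.0, -1.0]
gripper_width: 0.299
```

Run:
```python
from h import *
for i in range(5): st(); cams.capture('top')
print(r.sense()['ee_rot'].round(4)[:,2])
```

```text
n 0.5511 t 0.2642 z 0.0445 yaw -101.06 Fn -12.35 Ft -0.27 Fz -0.99 M [0.848 3.895 0.041] time 19.05
n 0.5511 t 0.2642 z 0.0445 yaw -101.05 Fn -12.48 Ft -0.35 Fz -1.22 M [0.85  3.874 0.056] time 19.1
n 0.5511 t 0.2642 z 0.0445 yaw -101.06 Fn -12.3 Ft 0.35 Fz -0.54 M [0.921 3.884 0.054] time 19.15
n 0.5511 t 0.2642 z 0.0445 yaw -101.06 Fn -12.28 Ft -0.39 Fz -1.29 M [0.845 3.86  0.023] time 19.2
n 0.5511 t 0.2642 z 0.0445 yaw -101.06 Fn -12.49 Ft -0.58 Fz -0.86 M [ 0.894  3.886 -0.006] time 19.25
[-0.0052 -0.0054 -1.    ]
```

{"op": "drive_tool", "data": {
  "deltas": [
    {"dx":0,"dy":-0.0003,"dz":-0.0001,"wx":0,"wy":0,"wz":-0.01},
    {"dx":0,"dy":-0.0006,"dz":-0.0002,"wx":0,"wy":0,"wz":-0.02},
    {"dx":0,"dy":-0.0009,"dz":-0.0003,"wx":0.1,"wy":0,"wz":-0.03},
    {"dx":0,"dy":-0.001,"dz":-0.0003,"wx":0.1,"wy":0,"wz":-0.03}
  ]
}}

```text
time_s: 19.7
tcp_pos: [0.5908, 0.1565, 0.0445]
ee_rot: [[-0.192, -0.981, -0.005], [-0.981, 0.192, -0.006], [0.007, 0.004, -1.0]]
wrist_force: [-14.7, 3.4, -1.2]
gripper_width: 0.293
```

Run:
```python
from h import *
for i in range(5): st(); cams.capture('top')
```

```text
n 0.5511 t 0.2642 z 0.0445 yaw -101.05 Fn -15.03 Ft 0.58 Fz -1.16 M [1.357e+00 4.593e+00 3.000e-03] time 19.7
n 0.5511 t 0.2642 z 0.0445 yaw -101.05 Fn -15.84 Ft 1.09 Fz 0.25 M [1.359 4.481 0.041] time 19.75
n 0.5511 t 0.2642 z 0.0445 yaw -101.04 Fn -14.56 Ft 0.75 Fz -0.02 M [1.393 4.529 0.045] time 19.8
n 0.5511 t 0.2642 z 0.0445 yaw -101.05 Fn -14.38 Ft 1.2 Fz -1.13 M [ 1.336  4.531 -0.04 ] time 19.85
n 0.5511 t 0.2642 z 0.0445 yaw -101.05 Fn -14.73 Ft 1.64 Fz 1.0 M [1.332 4.569 0.053] time 19.9
```

{"op": "drive_tool", "data": {
  "deltas": [
    {"dx":0,"dy":0.0003,"dz":0,"wx":0,"wy":0,"wz":0},
    {"dx":0,"dy":0.0003,"dz":0,"wx":0,"wy":0,"wz":0},
    {"dx":0,"dy":0.0003,"dz":0,"wx":0,"wy":0,"wz":0},
    {"dx":0,"dy":0.0003,"dz":0,"wx":0,"wy":0,"wz":0}
  ]
}}

```text
time_s: 20.35
tcp_pos: [0.5908, 0.1565, 0.0445]
ee_rot: [[-0.192, -0.981, -0.005], [-0.981, 0.192, -0.006], [0.007, 0.004, -1.0]]
wrist_force: [-13.5, 3.7, -1.2]
gripper_width: 0.294
```

Run:
```python
from h import *
for i in range(5): 
    st(); im=cams.capture('top' if i else 'side')
    if i==0: cv2.imwrite('pics/s8.png',im[100:230,150:330,::-1].repeat(4,0).repeat(4,1))
```

```text
n 0.5511 t 0.2642 z 0.0445 yaw -101.04 Fn -13.93 Ft 1.11 Fz -1.21 M [1.252 4.32  0.022] time 20.35
n 0.5511 t 0.2642 z 0.0445 yaw -101.04 Fn -13.26 Ft 0.58 Fz -0.66 M [1.183 4.288 0.05 ] time 20.4
n 0.5511 t 0.2641 z 0.0445 yaw -101.04 Fn -12.74 Ft 0.27 Fz -0.12 M [ 1.198  4.291 -0.015] time 20.45
n 0.5511 t 0.2642 z 0.0445 yaw -101.05 Fn -14.78 Ft 0.04 Fz -1.15 M [ 1.182  4.282 -0.01 ] time 20.5
n 0.5511 t 0.2642 z 0.0445 yaw -101.04 Fn -14.65 Ft -0.2 Fz -1.17 M [ 1.233  4.253 -0.017] time 20.55
```

View pics/s8.png

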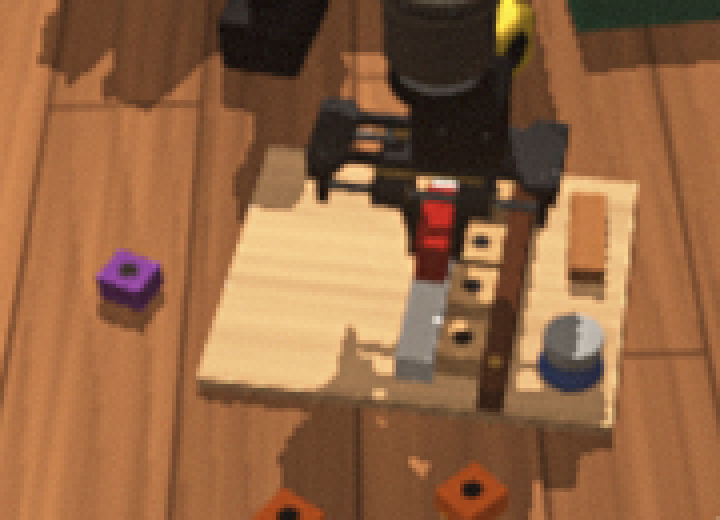

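Fn averages 13.9 N and Mz is about zero. I'll hold this.

{"op": "drive_tool", "data": {
  "deltas": [
    {"dx":0,"dy":0,"dz":0,"wx":0,"wy":0,"wz":0},
    {"dx":0,"dy":0,"dz":0,"wx":0,"wy":0,"wz":0},
    {"dx":0,"dy":0,"dz":0,"wx":0,"wy":0,"wz":0},
    {"dx":0,"dy":0,"dz":0,"wx":0,"wy":0,"wz":0},
    {"dx":0,"dy":0,"dz":0,"wx":0,"wy":0,"wz":0},
    {"dx":0,"dy":0,"dz":0,"wx":0,"wy":0,"wz":0},
    {"dx":0,"dy":0,"dz":0,"wx":0,"wy":0,"wz":0},
    {"dx":0,"dy":0,"dz":0,"wx":0,"wy":0,"wz":0},
    {"dx":0,"dy":0,"dz":0,"wx":0,"wy":0,"wz":0},
    {"dx":0,"dy":0,"dz":0,"wx":0,"wy":0,"wz":0},
    {"dx":0,"dy":0,"dz":0,"wx":0,"wy":0,"wz":0},
    {"dx":0,"dy":0,"dz":0,"wx":0,"wy":0,"wz":0},
    {"dx":0,"dy":0,"dz":0,"wx":0,"wy":0,"wz":0}
  ]
}}

```text
time_s: 21.9
tcp_pos: [0.5908, 0.1565, 0.0445]
ee_rot: [[-0.192, -0.981, -0.005], [-0.981, 0.192, -0.006], [0.007, 0.004, -1.0]]
wrist_force: [-13.6, 2.4, -1.5]
gripper_width: 0.296
```

Run:
```python
from h import *
for i in range(3): 
    st(); im=cams.capture('top')
```

```text
n 0.5511 t 0.2642 z 0.0445 yaw -101.04 Fn -13.82 Ft -0.18 Fz -1.55 M [ 1.212  4.275 -0.011] time 21.9
n 0.5511 t 0.2642 z 0.0445 yaw -101.04 Fn -12.97 Ft 0.09 Fz -0.64 M [1.224 4.228 0.021] time 21.95
n 0.5511 t 0.2642 z 0.0445 yaw -101.04 Fn -14.95 Ft 0.94 Fz -1.01 M [ 1.26   4.208 -0.009] time 22.0
```

{"op": "drive_tool", "data": {
  "deltas": [
    {"dx":0.0004,"dy":0.001,"dz":0.0003,"wx":-0.1,"wy":0,"wz":0},
    {"dx":0.0009,"dy":0.002,"dz":0.0007,"wx":-0.2,"wy":0,"wz":0},
    {"dx":0.0014,"dy":0.003,"dz":0.0011,"wx":-0.3,"wy":0,"wz":0},
    {"dx":0.0019,"dy":0.004,"dz":0.0015,"wx":-0.4,"wy":0,"wz":0},
    {"dx":0.0024,"dy":0.005,"dz":0.0019,"wx":-0.5,"wy":0,"wz":0},
    {"dx":0.0028,"dy":0.006,"dz":0.0021,"wx":-0.5,"wy":0,"wz":0},
    {"dx":0.0028,"dy":0.007,"dz":0.0021,"wx":-0.5,"wy":0,"wz":0},
    {"dx":0.0028,"dy":0.008,"dz":0.0021,"wx":-0.5,"wy":0,"wz":0},
    {"dx":0.0028,"dy":0.01,"dz":0.0021,"wx":-0.5,"wy":0,"wz":0},
    {"dx":0.0028,"dy":0.013,"dz":0.0021,"wx":-0.5,"wy":0,"wz":0},
    {"dx":0.0028,"dy":0.018,"dz":0.0021,"wx":-0.5,"wy":0,"wz":0},
    {"dx":0.0028,"dy":0.024,"dz":0.0021,"wx":-0.5,"wy":0,"wz":0},
    {"dx":0.0028,"dy":0.032,"dz":0.0021,"wx":-0.5,"wy":0,"wz":0},
    {"dx":0.0028,"dy":0.042,"dz":0.0021,"wx":-0.5,"wy":0,"wz":0},
    {"dx":0.0028,"dy":0.052,"dz":0.0021,"wx":-0.5,"wy":0,"wz":0},
    {"dx":0.0028,"dy":0.06,"dz":0.0021,"wx":-0.5,"wy":0,"wz":0},
    {"dx":0.0028,"dy":0.06,"dz":0.0021,"wx":-0.5,"wy":0,"wz":0},
    {"dx":0.0028,"dy":0.06,"dz":0.0021,"wx":-0.5,"wy":0,"wz":0}
  ]
}}

```text
time_s: 23.85
tcp_pos: [0.5377, 0.1671, 0.0445]
ee_rot: [[-0.19, -0.982, 0.001], [-0.982, 0.19, 0.0], [-0.0, -0.001, -1.0]]
wrist_force: [-0.1, -0.1, -3.6]
gripper_width: 0.291
```

Run:
```python
from h import *
st()
im=cams.capture('wrist'); cv2.imwrite('pics/w9.png',im[:,:,::-1])
im=cams.capture('side'); cv2.imwrite('pics/s9.png',im[100:230,150:330,::-1].repeat(4,0).repeat(4,1))
```

```text
n 0.497 t 0.2647 z 0.0445 yaw -100.94 Fn -0.07 Ft -0.1 Fz -3.61 M [0.02  0.027 0.04 ] time 23.85
```

View pics/s9.png

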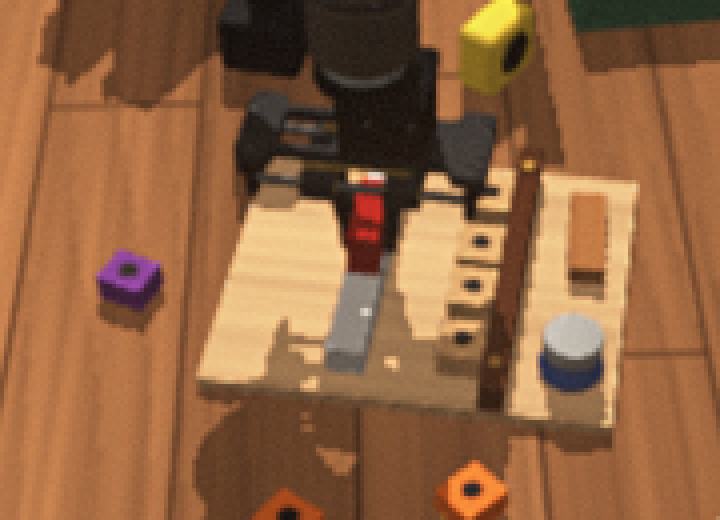

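View pics/w9.png

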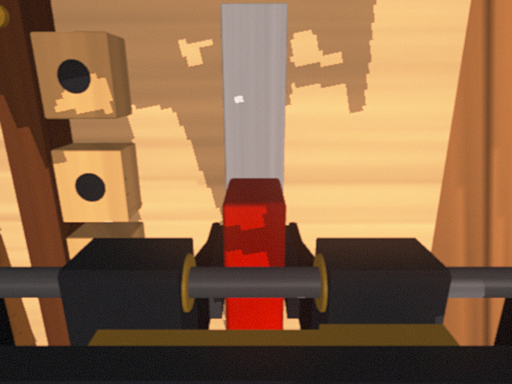

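{"op": "drive_tool", "data": {
  "deltas": [
    {"dx":0,"dy":0,"dz":-0.01,"wx":0,"wy":0,"wz":0},
    {"dx":0,"dy":0,"dz":-0.03,"wx":0,"wy":0,"wz":0},
    {"dx":0,"dy":0,"dz":-0.06,"wx":0,"wy":0,"wz":0},
    {"dx":0,"dy":0,"dz":-0.075,"wx":0,"wy":0,"wz":0},
    {"dx":0,"dy":0,"dz":-0.08,"wx":0,"wy":0,"wz":0},
    {"dx":0,"dy":0,"dz":-0.08,"wx":0,"wy":0,"wz":0},
    {"dx":0,"dy":0,"dz":-0.08,"wx":0,"wy":0,"wz":0}
  ]
}}

```text
time_s: 24.65
tcp_pos: [0.5369, 0.1664, 0.1233]
ee_rot: [[-0.191, -0.982, -0.002], [-0.982, 0.191, -0.001], [0.001, 0.002, -1.0]]
wrist_force: [-0.2, -0.0, -3.7]
gripper_width: 0.293
```

Run:
```python
from h import *
st(); tgt([.522,-.229,.125],-170.5)
```

```text
n 0.4963 t 0.2638 z 0.1233 yaw -101.01 Fn -0.16 Ft -0.03 Fz -3.67 M [0.025 0.063 0.025] time 24.65
d [ 0.391  -0.0609 -0.0014] w [ 5.000e-02 -1.100e-01  6.949e+01] F [-0.17 -0.   -3.67] M [0.025 0.063 0.025] g 0.293 t 24.65
```

{"op": "drive_tool", "data": {
  "deltas": [
    {"dx":0.012,"dy":-0.002,"dz":0,"wx":0,"wy":0,"wz":2},
    {"dx":0.036,"dy":-0.006,"dz":0,"wx":0,"wy":0,"wz":6.4},
    {"dx":0.07,"dy":-0.011,"dz":0,"wx":0,"wy":0,"wz":12.4},
    {"dx":0.105,"dy":-0.016,"dz":0,"wx":0,"wy":0,"wz":18.6},
    {"dx":0.14,"dy":-0.022,"dz":0,"wx":0,"wy":0,"wz":24.8},
    {"dx":0.175,"dy":-0.027,"dz":0,"wx":0,"wy":0,"wz":31},
    {"dx":0.21,"dy":-0.033,"dz":0,"wx":0,"wy":0,"wz":37.3},
    {"dx":0.245,"dy":-0.038,"dz":0,"wx":0,"wy":0,"wz":43.5},
    {"dx":0.28,"dy":-0.044,"dz":0,"wx":0,"wy":0,"wz":49.8},
    {"dx":0.315,"dy":-0.049,"dz":0,"wx":0,"wy":0,"wz":56},
    {"dx":0.35,"dy":-0.055,"dz":0,"wx":0,"wy":0,"wz":62.2},
    {"dx":0.375,"dy":-0.058,"dz":0,"wx":0,"wy":0,"wz":66.6},
    {"dx":0.387,"dy":-0.06,"dz":0,"wx":0,"wy":0,"wz":68.8},
    {"dx":0.391,"dy":-0.061,"dz":0,"wx":0,"wy":0,"wz":69.5},
    {"dx":0.391,"dy":-0.061,"dz":0,"wx":0,"wy":0,"wz":69.5},
    {"dx":0.391,"dy":-0.061,"dz":0,"wx":0,"wy":0,"wz":69.5},
    {"dx":0.391,"dy":-0.061,"dz":0,"wx":0,"wy":0,"wz":69.5}
  ]
}}

```text
time_s: 26.35
tcp_pos: [0.5232, -0.2276, 0.1243]
ee_rot: [[-0.986, -0.167, -0.0], [-0.167, 0.986, 0.0], [-0.0, 0.0, -1.0]]
wrist_force: [0.4, -1.0, -3.1]
gripper_width: 0.292
```

Run:
```python
from h import *
st(); tgt([.523,-.229,.0355],-170.5)
for n in('top','wrist'): cv2.imwrite(f'pics/{n}10.png',cams.capture(n)[:,:,::-1])
```

```text
n 0.5565 t -0.1258 z 0.1243 yaw -170.37 Fn 0.62 Ft -0.91 Fz -3.14 M [0.    0.009 0.001] time 26.35
d [ 0.0004 -0.0013  0.0888] w [0.01 0.   0.13] F [ 0.43 -1.01 -3.14] M [0.    0.009 0.001] g 0.292 t 26.35
```

View pics/top10.png

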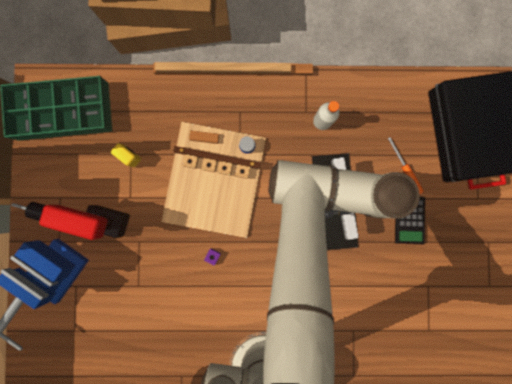

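View pics/wrist10.png

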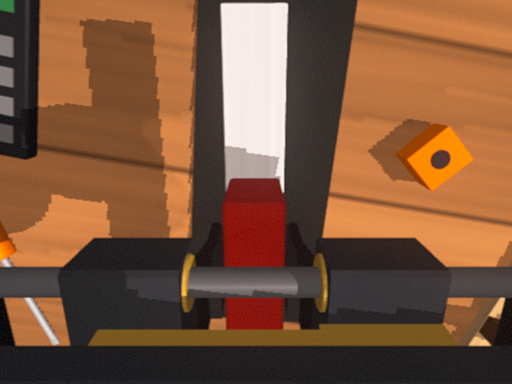

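{"op": "drive_tool", "data": {
  "deltas": [
    {"dx":0,"dy":-0.001,"dz":0.015,"wx":0,"wy":0,"wz":0},
    {"dx":0,"dy":-0.001,"dz":0.035,"wx":0,"wy":0,"wz":0},
    {"dx":0,"dy":-0.001,"dz":0.055,"wx":0,"wy":0,"wz":0},
    {"dx":0,"dy":-0.001,"dz":0.07,"wx":0,"wy":0,"wz":0},
    {"dx":0,"dy":-0.001,"dz":0.08,"wx":0,"wy":0,"wz":0},
    {"dx":0,"dy":-0.001,"dz":0.085,"wx":0,"wy":0,"wz":0},
    {"dx":0,"dy":-0.001,"dz":0.087,"wx":0,"wy":0,"wz":0},
    {"dx":0,"dy":-0.001,"dz":0.0885,"wx":0,"wy":0,"wz":0},
    {"dx":0,"dy":-0.001,"dz":0.0895,"wx":0,"wy":0,"wz":0},
    {"dx":0,"dy":-0.001,"dz":0.0895,"wx":0,"wy":0,"wz":0},
    {"dx":0,"dy":-0.001,"dz":0.0895,"wx":0,"wy":0,"wz":0}
  ]
}}

```text
time_s: 27.55
tcp_pos: [0.5234, -0.2297, 0.0352]
ee_rot: [[-0.986, -0.165, 0.001], [-0.165, 0.986, -0.0], [-0.001, -0.0, -1.0]]
wrist_force: [0.2, -1.1, -3.2]
gripper_width: 0.297
```

Run:
```python
from h import *
st(); cams.capture('top'); st()
```

```text
n 0.5571 t -0.1278 z 0.0352 yaw -170.48 Fn 0.38 Ft -1.08 Fz -3.15 M [-0.035  0.006  0.05 ] time 27.55
n 0.5571 t -0.1278 z 0.0351 yaw -170.47 Fn 0.23 Ft 0.07 Fz -3.42 M [ 0.034 -0.009 -0.053] time 27.6
```

{"op": "drive_tool", "data": {
  "deltas": [
    {"dx":0,"dy":0,"dz":0.0005,"wx":0,"wy":0,"wz":0},
    {"dx":0,"dy":0,"dz":0.001,"wx":0,"wy":0,"wz":0},
    {"dx":0,"dy":0,"dz":0.001,"wx":0,"wy":0,"wz":0}
  ]
}}

```text
time_s: 27.9
tcp_pos: [0.5234, -0.2297, 0.0345]
ee_rot: [[-0.986, -0.166, 0.0], [-0.166, 0.986, -0.0], [-0.0, -0.0, -1.0]]
wrist_force: [-1.7, 0.9, 3.2]
gripper_width: 0.298
```

Run:
```python
from h import *
st(); cams.capture('top'); st()
```

```text
n 0.5571 t -0.1278 z 0.0345 yaw -170.46 Fn -1.85 Ft 0.59 Fz 3.22 M [ 0.333  0.465 -0.037] time 27.9
n 0.5571 t -0.1278 z 0.0345 yaw -170.46 Fn -1.96 Ft 0.94 Fz 2.67 M [ 0.356  0.478 -0.003] time 27.95
```

Seated on the mat. Release, then lift.

{"op": "drive_tool", "data": {
  "deltas": [
    {"dx":0,"dy":0,"dz":-0.0005,"wx":0,"wy":0,"wz":0},
    {"dx":0,"dy":0,"dz":-0.0005,"wx":0,"wy":0,"wz":0},
    {"dx":0,"dy":0,"dz":-0.0005,"wx":0,"wy":0,"wz":0},
    {"dx":0,"dy":0,"dz":-0.0005,"wx":0,"wy":0,"wz":0},
    {"dx":0,"dy":0,"dz":-0.0005,"wx":0,"wy":0,"wz":0},
    {"dx":0,"dy":0,"dz":-0.0005,"wx":0,"wy":0,"wz":0},
    {"dx":0,"dy":0,"dz":-0.0005,"wx":0,"wy":0,"wz":0},
    {"dx":0,"dy":0,"dz":-0.0005,"wx":0,"wy":0,"wz":0},
    {"dx":0,"dy":0,"dz":-0.0005,"wx":0,"wy":0,"wz":0},
    {"dx":0,"dy":0,"dz":-0.0005,"wx":0,"wy":0,"wz":0},
    {"dx":0,"dy":0,"dz":-0.0005,"wx":0,"wy":0,"wz":0},
    {"dx":0,"dy":0,"dz":-0.0005,"wx":0,"wy":0,"wz":0}
  ],
  "gripper": 1
}}

```text
time_s: 29.15
tcp_pos: [0.5232, -0.2296, 0.0343]
ee_rot: [[-0.986, -0.166, 0.0], [-0.166, 0.986, -0.0], [-0.0, -0.0, -1.0]]
wrist_force: [-0.1, 0.1, 0.1]
gripper_width: 0.998
```

{"op": "drive_tool", "data": {
  "deltas": [
    {"dx":0,"dy":0,"dz":-0.01,"wx":0,"wy":0,"wz":0},
    {"dx":0,"dy":0,"dz":-0.03,"wx":0,"wy":0,"wz":0},
    {"dx":0,"dy":0,"dz":-0.06,"wx":0,"wy":0,"wz":0},
    {"dx":0,"dy":0,"dz":-0.1,"wx":0,"wy":0,"wz":0},
    {"dx":0,"dy":0,"dz":-0.14,"wx":0,"wy":0,"wz":0},
    {"dx":0,"dy":0,"dz":-0.17,"wx":0,"wy":0,"wz":0},
    {"dx":0,"dy":0,"dz":-0.185,"wx":0,"wy":0,"wz":0},
    {"dx":0,"dy":0,"dz":-0.185,"wx":0,"wy":0,"wz":0}
  ]
}}

```text
time_s: 29.95
tcp_pos: [0.5246, -0.23, 0.223]
ee_rot: [[-0.986, -0.166, 0.007], [-0.166, 0.986, -0.002], [-0.007, -0.003, -1.0]]
wrist_force: [-0.7, 0.1, 0.2]
gripper_width: 1.0
```

Run:
```python
from h import *
st(); tgt([.634,.15,.22],170)
cv2.imwrite('pics/w11.png',cams.capture('wrist')[:,:,::-1])
```

```text
n 0.5583 t -0.1279 z 0.223 yaw -170.45 Fn -0.74 Ft -0.03 Fz 0.23 M [-0.002 -0.011 -0.014] time 29.95
d [-0.1709  0.3566  0.0031] w [-0.09  0.4  19.55] F [-0.73  0.11  0.23] M [-0.002 -0.011 -0.014] g 1.0 t 29.95
```

View pics/w11.png

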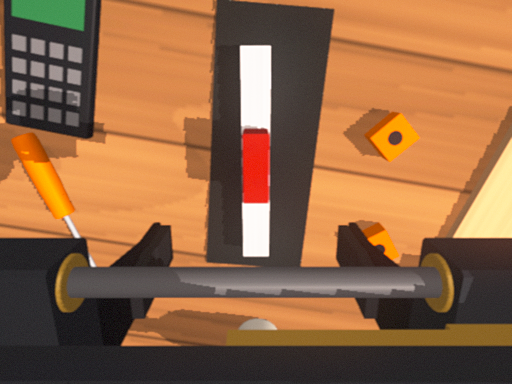

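{"op": "drive_tool", "data": {
  "deltas": [
    {"dx":-0.171,"dy":0.3566,"dz":0,"wx":0,"wy":0,"wz":19.5},
    {"dx":-0.171,"dy":0.3566,"dz":0,"wx":0,"wy":0,"wz":19.5},
    {"dx":-0.171,"dy":0.3566,"dz":0,"wx":0,"wy":0,"wz":19.5},
    {"dx":-0.171,"dy":0.3566,"dz":0,"wx":0,"wy":0,"wz":19.5},
    {"dx":-0.171,"dy":0.3566,"dz":0,"wx":0,"wy":0,"wz":19.5},
    {"dx":-0.171,"dy":0.3566,"dz":0,"wx":0,"wy":0,"wz":19.5},
    {"dx":-0.171,"dy":0.3566,"dz":0,"wx":0,"wy":0,"wz":19.5},
    {"dx":-0.171,"dy":0.3566,"dz":0,"wx":0,"wy":0,"wz":19.5},
    {"dx":-0.171,"dy":0.3566,"dz":0,"wx":0,"wy":0,"wz":19.5},
    {"dx":-0.171,"dy":0.3566,"dz":0,"wx":0,"wy":0,"wz":19.5},
    {"dx":-0.171,"dy":0.3566,"dz":0,"wx":0,"wy":0,"wz":19.5},
    {"dx":-0.171,"dy":0.3566,"dz":0,"wx":0,"wy":0,"wz":19.5}
  ]
}}

```text
time_s: 31.2
tcp_pos: [0.6324, 0.1488, 0.2189]
ee_rot: [[-0.985, 0.175, -0.001], [0.175, 0.985, -0.0], [0.001, -0.001, -1.0]]
wrist_force: [-1.3, 1.3, -0.2]
gripper_width: 1.0
```

Run:
```python
from h import *
s=r.sense(); im=cams.capture('wrist')[:,:,::-1].copy(); ps=(s['ee_rot'],s['tcp_pos'])
cv2.imwrite('pics/w12.png',im); cv2.imwrite('pics/w12c.png',cv2.resize(im[60:200,110:400],None,fx=2.7,fy=2.7,interpolation=cv2.INTER_CUBIC))
V=im.max(2); hol=(V<75).astype(np.uint8); hol[:,:130]=0;hol[:,385:]=0; hol[158:]=0
for c in cv2.findContours(hol,0,1)[0]:
    M=cv2.moments(c)
    if M['m00']>60 :
        P=rays('wrist',[M['m10']/M['m00'],M['m01']/M['m00']],.036,pose=ps)[0]; print(M['m00'],P.round(4),'n',P[:2]@nv,'t',P[:2]@tv)
```

```text
68.5 [0.6354 0.2305 0.036 ] n 0.5811143079748464 t 0.34514490595403485
74.0 [0.6248 0.1721 0.036 ] n 0.5816214590434041 t 0.2858433657092449
82.0 [0.6159 0.1237 0.036 ] n 0.5819269842978938 t 0.2366428302189059
91.5 [0.6057 0.0688 0.036 ] n 0.5821742614846923 t 0.18083085398420604
```

View pics/w12c.png

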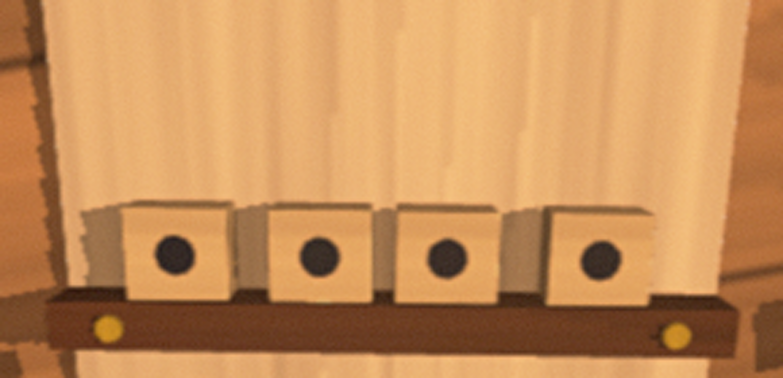

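```bash
python3 -c "
from station import ticket
print(ticket.finish_job())"
```

```text
the job is handed in; nothing more can be done
None
```

The four blocks are in one straight row against the fence, and the straightedge is back on its sole on the mat. I handed the job in at about 31 s with the robot touching nothing.

- **Sweep:** I gripped the straightedge by its red grip and swept all four blocks together at about 30 mm/s. For the last few millimetres I advanced by feel in 0.5 mm steps.
- **Square to the fence:** At first contact the load sat about 40 mm towards one end. I turned the bar by about 0.3° until the turning moment was near zero. The fence came out at -101.05° by feel, against -100.77° from the camera, and I trusted the feel.
- **Press:** I held about 14 N for more than a second. Readings ran 12.7 to 15.0 N, with an average near 13.9 N. For about 0.3 s before that it averaged 14.9 N, so I backed off 0.3 mm. The load centre stayed within a few millimetres of the bar's middle.
- **Final check:** In the wrist camera picture all four blocks are flat on the fence, with their holes in line to about 0.3 mm. The bar stands on the mat where it started. The neighbouring objects I could see had not visibly moved.
- **Not verified:** The share each block took was never measured directly. I inferred it from the total force and the near-zero moment.

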